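# Ready the plaster vibrator: hook in its table plate, then turn only the inner knob up

### The job

Get the plaster vibrator ready for pouring a model: hook the near edge of the loose table plate under the lip at the front of the deck, lower it so that it lies flat in its recess, and let go of it. Then turn the small inner knob clockwise all the way to its stop, without dragging along the outer ring round it, which must stay at its present setting. Leave the cast, the jar and the spatula where they are.

Things in the scene. Friction and masses are not known exactly. Their poses are not given: they have to be found in the camera images.
- vibrator: Plaster vibrator: fixed white box with a sloping aluminium front panel; 225 mm deep (x), 150 wide (y), 77 high. Origin on the bench under its middle; x points from the panel to the back, y left, z up; yaw within 0.3 rad. The panel, x -130 to -45 mm, slopes down 25 degrees to the front; behind it a flat deck at z = 60 mm.
- recess (a point): Middle of the plate's recess, on the deck (vibrator x = 12.5, y = 0, z = 60 mm). The recess is 115 mm long: front wall at x = -45 mm, rear stop at x = 70 mm, 7 mm above the deck; side rails 7 mm high, inner faces at y = +-49 mm. Seated, the plate's origin is here within 2.5 mm in x.
- lip (a point): Middle of the free edge of the steel lip, at its underside (vibrator x = -31, y = 0, z = 72 mm). The lip is 120 mm wide and 5 thick and covers x -45 to -31 mm, 12 mm above the deck. The way in between lip and rear stop is 101 mm, so the plate enters tilted about 0.2 rad, near edge low, is drawn to the front wall, then lowered at the back.
- plate: Loose steel plate, 0.2 to 0.33 kg, 110 (x) by 90 (y) by 6 mm, with a thin black rubber pad (top at 8 mm) and in the middle an upright black ridge to hold it by: 50 mm long (x), 12 thick (y), top at 32 mm. Either 90 mm edge may go under the lip. Origin: centre of its underside. Starts flat on the 3 mm mat at the left.
- knob (a joint): Turn of the small inner knob, rad: grows clockwise as seen facing the panel, 0 to 4.71, where it meets its end stop. It starts 1.8 to 2.8 rad short of the stop, so more than one grasp is needed. It takes about 0.06 N m to turn and stays where it is left.
- ring (a joint): Turn of the outer ring, rad: grows clockwise, 0 to 4.71. It turns very easily (0.03 N m) and must stay where it is.
- knob_top (a point): Centre of the inner knob's top face, on the common axis (vibrator x = -101, y = 0, z = 80.2 mm); turns with the knob; z points out along the axis, 25 degrees from vertical, leaning to the front. The knob is a round fluted grey cylinder, 30 mm in diameter, standing 20 mm above the ring's top face, with a black pointer line.
- ring_tab (a point): Outer end of the ring's tab, 43 mm from the axis. The black outer ring is 66 mm in diameter, its top face and tab top 20 mm below the knob's top face and 12 mm above the panel.
- stone_cast: White stone dental cast, 58 x 65 x 33 mm, standing loose near the plate and the vibrator; not to be moved. Origin: centre of its underside.
- jar: Small powder jar with black lid, 47 mm in diameter, 44 mm high, loose, right of the vibrator; not to be moved. Origin: centre of its underside.
- spatula: Plaster spatula with wooden handle, 224 mm long, lying loose at the right front; not to be moved. Origin: at its middle on the underside.
There are look-alikes about, which are no part of the job. Of the things that look like the plate, the larger one is meant.

How it is judged:
By the outcome, as a careful person would: the job done as asked, in the order asked, and still so for the second after the job is handed in, with the robot touching nothing.
It also fails if it takes over 67 s, if anything falls off the work surface, if the arm or the gripper's body presses on something with over 40 N, if the wrist force passes 120 N, or if a joint passes its speed limit or range.

### The arm

A 6-joint arm with a two-finger parallel gripper is mounted at the origin on a cart in front of the work surface, level with it; the furniture and walls round the work are solid. World frame = base frame: x ahead of the robot, y to its left, z up, the work surface at z = 0. Lengths are in mm, angles in rad, forces in N, time in s.
With the tool pointing down it reaches from about 400 to 925 mm from the base axis. Payload 12.5 kg.
Tool frame: the origin (TCP) lies at the very end of the fingers, on their centre line; the grasp point (between the pads) lies 19 mm behind it; y points along the fingers, z is the direction in which the jaws open and shut, and the axes are right-handed (so a half turn about y gives the same grasp; the last joint's range is limited). The gripper opens to 95 mm and grips with 3 to 60 N. Pads are 20 mm wide; open, the fingers measure 119 mm over their backs; the gripper's body (75 mm by 180 mm) begins 59 mm behind the grasp point.
Start: joints at [1.142, 0.491, 1.559, -0, 1.092, -0.106], TCP at [198.248, 592.743, 214.661] pointing down, gripper open.
Joint ranges: [-3.1, 3.1], [-0.84, 2.19], [0.05, 2.79], [-1.13, 4.28], [0.06, 2.93], [-2.69, 2.69]. Speed limits (rad/s): [2.22, 2.22, 2.79, 3.14, 3.14, 3.14].

### API

Orientations are given as [roll, pitch, yaw] about the fixed x, y, z axes, in that order (R = Rz(yaw) Ry(pitch) Rx(roll)).
In Python, from cell import env, optics gives the robot as it stands.
- The arm moves only by the tool drive_tool, never from a script. Its argument "steps" is a list of rows, each an object with "slide": the shift along the tool's x, y, z in m, a list of three; "dr": the turn, a rotation vector about the tool's x, y, z in rad, a list of three; "fingers": the finger opening in m, from 0 to 0.0951. A call has 1 to 5 rows; each row is the pose to reach, as a shift and turn from the pose commanded when the call began, along the tool's axes at that moment; what a row does not reach only later rows make up. A row lasts 1/12 s, in which the tool goes at most 41.7 mm and 7.16 degrees, less where a joint would pass 70% of its speed; a pose out of reach is approached as far as the arm can. A call with a gripper value outside its range is refused whole. The fingers move at their own pace and stop on an object; the grip force is fixed at half the most. Time passes only in rows, so rows that repeat a pose let the fingers close. It gives the time, the measured TCP pose, the force and the opening at its end, in the units of the state.
- env.state(): the state, without advancing time (a new reading comes with each control period).
- optics.read_camera(name): name is "side" or "top" or "wrist"; returns the picture (384x512x3 uint8, red, green, blue); there is no depth.
- optics.camera_model(name): a dict with "mtx" (3x3 intrinsics, pixels), "R" (3x3) and "t" (3): a world point X has camera coordinates R X + t. Camera axes: x right, y down, z forward; pixel columns grow to the right and rows downward; lengths in mm; the calibration is good to about 2 mm. A picture is of the moment at which its call begins: read the wrist's pose just before it. camera_model takes no time and is no camera call; for the wrist camera it gives the pose at the moment of the call.
- env.job_done(): hands the job in, once; it reports no verdict.
The state is a dict: "t": time; "joints": joint angles; "qvel": joint speeds; "tau": joint torques, N m; "eef_pos": TCP position; "tcp_rot": TCP orientation; "ft_force": force on the tool from outside, world axes, zero at the start; "moment": the same for the moment, N m; "opening": opening from 0.0 (shut) to 1.0 (fully open).
Only numpy, scipy, OpenCV 4.12 (cv2) and the standard library are available. Lean on these libraries where they do the work, as an engineer would, in place of code of your own. Each camera call takes 0.05 s, during which the arm holds its last target.

## Working session

There is one attempt and no reset: what is moved stays moved. The work goes in short steps, Python scripts to look and compute and a tool call to move; the robot and the scene stay as the last step left them, time stands still between calls to the robot, and variables do not carry over. Pictures are saved under pics/ and viewed, and the job is handed in when it is done.

Besides the shell and the picture viewer there is one more tool, called after ">>>" by a JSON object that holds its "fn" and its "kwargs", one argument or row to a line. drive_tool: Moves the arm, as the interface text tells. Its arguments: {"type":"object","properties":{"steps":{"type":"array","items":{"type":"object","properties":{"slide":{"type":"array","items":{"type":"number"}},"dr":{"type":"array","items":{"type":"number"}},"fingers":{"type":"number"}}}}},"required":["steps"]}

```bash
mkdir -p pics; ls
python3 - <<'E'
from cell import env, optics
import cv2
s=env.state(); print(s)
for n in ("side","top","wrist"):
    im=optics.read_camera(n); cv2.imwrite(f"pics/a_{n}.png",im[:,:,::-1])
    m=optics.camera_model(n); print(n,m)
E
```

```text
pics
{'t': 0.0, 'joints': array([ 1.14240197e+00,  4.91537259e-01,  1.55944805e+00,  5.03257543e-06,
        1.09170229e+00, -1.05616149e-01]), 'qvel': array([-7.88543933e-04,  1.35226406e-03,  4.46444941e-04, -7.79886819e-04,
       -9.55789299e-05, -1.31669249e-03]), 'tau': array([ 1.23750931e-03, -6.12653661e+01, -2.58179158e+01,  6.92414911e-02,
        4.82725224e-02, -7.14011480e-05]), 'eef_pos': array([198.13641463, 592.50463087, 214.07608609]), 'tcp_rot': array([-1.57188471e+00,  1.19868359e-04, -3.22780597e-01]), 'ft_force': array([-0.23455094, -0.70983603, -0.144611  ]), 'moment': array([-0.01793186, -0.00669044,  0.00450788]), 'opening': 0.997528477617122}
side {'mtx': array([[458.32207611,   0.        , 258.77802904],
       [  0.        , 458.32207611, 195.68226924],
       [  0.        ,   0.        ,   1.        ]]), 'R': array([[ 0.89072346, -0.45445439, -0.00910623],
       [-0.24033125, -0.45385199, -0.85805551],
       [ 0.38581421,  0.76647869, -0.51347621]]), 't': array([-520.10857004,  176.38741347, 1269.10728574])}
top {'mtx': array([[446.86907298,   0.        , 255.17144536],
       [  0.        , 446.86907298, 179.85284842],
       [  0.        ,   0.        ,   1.        ]]), 'R': array([[ 0.01695655, -0.9998537 ,  0.00224863],
       [-0.97908947, -0.0170603 , -0.20271346],
       [ 0.20272217,  0.00123571, -0.97923552]]), 't': array([ -96.70382607,  537.88618999, 1382.6846684 ])}
wrist {'mtx': array([[314.07634245,   0.        , 252.10537194],
       [  0.        , 314.07634245, 191.40230527],
       [  0.        ,   0.        ,   1.        ]]), 'R': array([[ 0.31674648,  0.94850954, -0.00115231],
       [ 0.91566026, -0.30545935,  0.26126783],
       [ 0.24746305, -0.08381079, -0.96526566]]), 't': array([-625.06452003,  -28.81563855,  391.52545387])}
```

View pics/a_top.png

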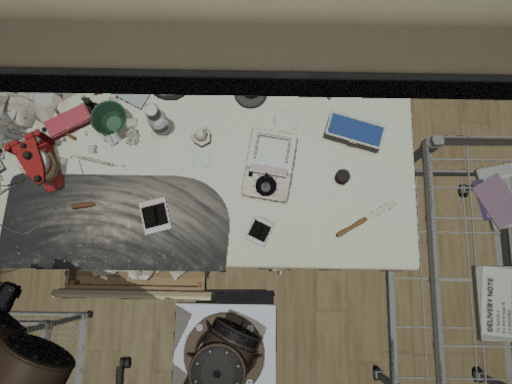

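View pics/a_side.png

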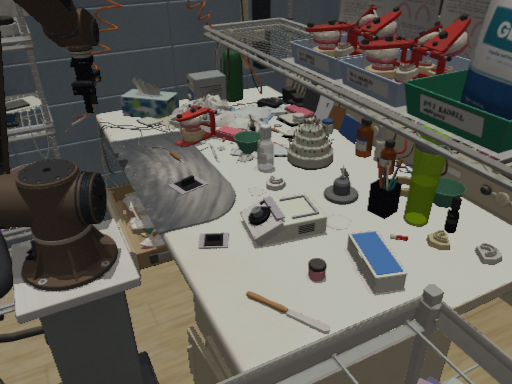

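View pics/a_wrist.png

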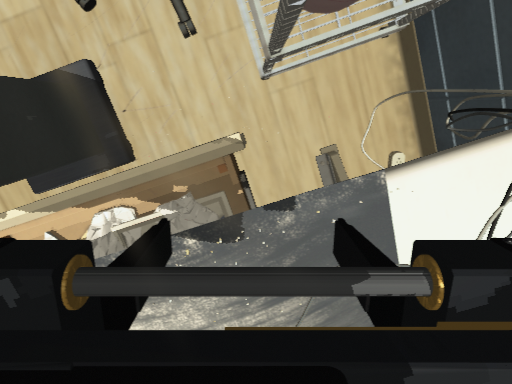

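The top view shows two plate-like items, at (155,215) on the mat and at (260,231) on the bench. The vibrator is at (270,165), the jar at (343,177), the spatula at (365,220) and the cast probably at (201,136). The plate on the mat at the left looks larger. I'll enlarge to confirm.

```bash
cat > h.py <<'E'
import numpy as np, cv2
from scipy.spatial.transform import Rotation as Ro
def ray(m,uv,z):
    K,R,t=m['mtx'],m['R'],m['t']
    d=R.T@np.linalg.solve(K,[uv[0],uv[1],1.]); c=-R.T@t
    return c+d*(z-c[2])/d[2]
def proj(m,X):
    X=np.atleast_2d(X); p=(m['R']@X.T).T+m['t']; q=(m['mtx']@p.T).T
    return q[:,:2]/q[:,2:]
def crop(im,u0,v0,w,h,s,f):
    c=cv2.resize(im[v0:v0+h,u0:u0+w,::-1],None,fx=s,fy=s,interpolation=cv2.INTER_CUBIC)
    for k in range(0,w,10):
        cv2.line(c,(k*s,0),(k*s,6 if k%50 else 14),(0,0,255),1)
        if k%20==0: cv2.putText(c,str(u0+k),(k*s,20),0,.35,(0,0,255),1)
    for k in range(0,h,10):
        cv2.line(c,(0,k*s),(6,k*s),(0,0,255),1)
        if k%20==0: cv2.putText(c,str(v0+k),(8,k*s+4),0,.35,(0,0,255),1)
    cv2.imwrite(f,c)
E
python3 - <<'E'
import cv2
from h import *
t=cv2.imread('pics/a_top.png')[:,:,::-1]
crop(t,130,185,155,70,5,'pics/b1.png')
crop(t,180,115,130,95,6,'pics/b2.png')
s=cv2.imread('pics/a_side.png')[:,:,::-1]
crop(s,160,160,170,95,4,'pics/b3.png')
E
```

```text
(no output)
```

View pics/b1.png

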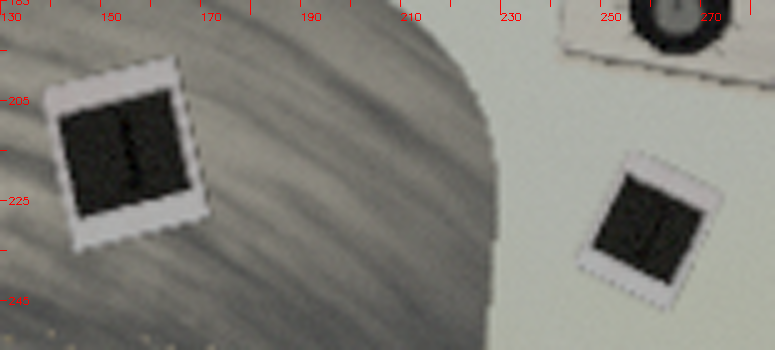

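View pics/b2.png

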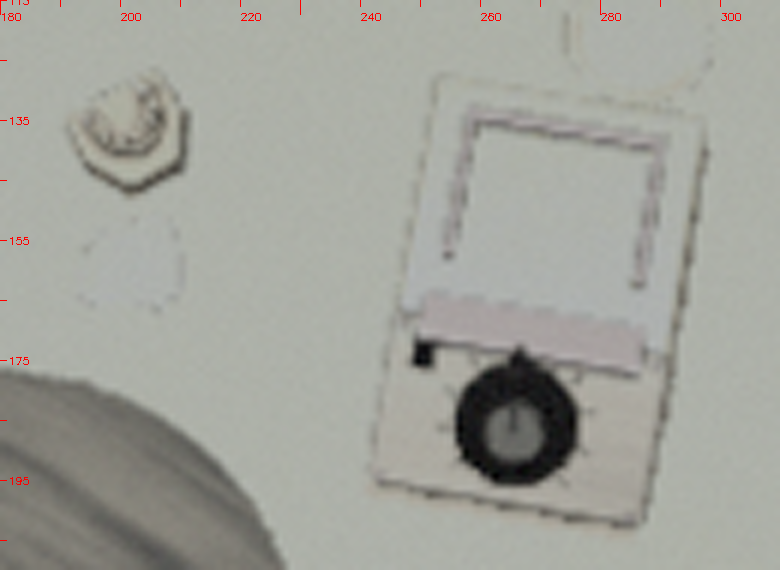

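View pics/b3.png

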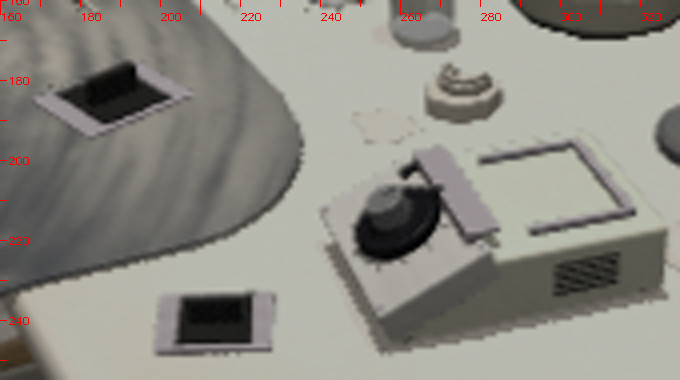

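Confirmed: the mat item at (155,215) is larger than the one at (260,231), so it is the plate. I'll fit the poses of both plate and vibrator.

```bash
cat > fit.py <<'E'
from h import *
from cell import optics
from scipy.optimize import least_squares
mt=optics.camera_model('top'); ms=optics.camera_model('side')
def P(p,pts):
    c,s=np.cos(p[2]),np.sin(p[2]); pts=np.array(pts,float)
    return np.c_[p[0]+c*pts[:,0]-s*pts[:,1],p[1]+s*pts[:,0]+c*pts[:,1],pts[:,2]]
top=[((95,75,60),(252,127.5)),((95,-75,60),(297,135)),((-130,75,20.4),(242,195)),((-130,-75,20.4),(287,202.5)),((-101,0,80.2),(265.5,187)),
 ((70,49,67),(259,134.5)),((70,-49,67),(288.7,139.5))]
side=[((-130,-75,20.4),(253,240)),((-45,-75,60),(281.5,221)),((95,-75,60),(324,217)),((-101,0,80.2),(253,209))]
f=lambda p:np.r_[(proj(mt,P(p,[a for a,b in top]))-[b for a,b in top]).ravel(),(proj(ms,P(p,[a for a,b in side]))-[b for a,b in side]).ravel()]
r=least_squares(f,[600,0,0]); print('vib',r.x); print(r.fun.reshape(-1,2).round(1))
pl=[((55,45,9),(139,202.5)),((55,-45,9),(165.3,196.5)),((-55,-45,9),(171.5,227.5)),((-55,45,9),(145,234.5))]
g=lambda p:(proj(mt,P(p,[a for a,b in pl]))-[b for a,b in pl]).ravel()
q=least_squares(g,[500,300,0]); print('plate',q.x); print(q.fun.reshape(-1,2).round(1))
print('sm',[ray(mt,u,6).round() for u in [(257,215.5),(274.5,224),(263,246),(245.5,237.5)]])
print('cast',ray(mt,(201,140),0))
E
python3 fit.py
```

```text
vib [ 6.10008606e+02 -1.33395912e+02 -1.53000025e-01]
[[-0.1 -0.4]
 [ 0.  -0.5]
 [-1.8  0.7]
 [-1.5  0.9]
 [-0.8  0.5]
 [-0.5  0.4]
 [-0.5  0.3]
 [ 0.   2. ]
 [-0.1  3.9]
 [ 2.4 -1. ]
 [ 1.4 -0.1]]
plate [4.25671989e+02 2.37308640e+02 2.55767593e-01]
[[-0.5 -0.3]
 [ 0.1 -0.7]
 [ 0.6  0.7]
 [-0.2  0.3]]
sm [array([431., -95.,   6.]), array([ 404., -153.,    6.]), array([ 332., -116.,    6.]), array([358., -59.,   6.])]
cast [686.26922206  99.44250846   0.        ]
```

```bash
cat >> h.py <<'E'
def rel(s,pos,rpy=None,R=None):
    R0=Ro.from_euler('xyz',s['tcp_rot']); 
    if R is None: R=Ro.from_euler('xyz',rpy) if rpy is not None else R0
    sl=R0.inv().apply(np.array(pos)-s['eef_pos'])/1000; dr=(R0.inv()*R).as_rotvec()
    print('slide',sl.round(4),'dr',dr.round(4)); return sl,dr
E
python3 - <<'E'
from h import *
from cell import env,optics
s=env.state()
m=optics.camera_model('wrist'); c=-m['R'].T@m['t']; R0=Ro.from_euler('xyz',s['tcp_rot'])
print('cam in tool',R0.inv().apply(c-s['eef_pos']), 'axis',R0.inv().apply(m['R'][2]))
rel(s,[425.7,237.3,200],[-np.pi/2,0,.256])
E
```

```text
cam in tool [ -74.77440495 -170.51705599    0.4993863 ] axis [ 2.61360464e-01  9.65241246e-01 -2.09691144e-04]
slide [ 0.3285  0.0144 -0.2647] dr [ 7.000e-04 -5.788e-01 -3.000e-04]
```

>>> {"fn": "drive_tool", "kwargs": {
  "steps": [
    {"slide":[0.03,0.001,-0.024],"dr":[0,-0.116,0],"fingers":0.06},
    {"slide":[0.06,0.002,-0.048],"dr":[0,-0.232,0],"fingers":0.06},
    {"slide":[0.09,0.003,-0.072],"dr":[0,-0.348,0],"fingers":0.06},
    {"slide":[0.12,0.004,-0.096],"dr":[0,-0.464,0],"fingers":0.06},
    {"slide":[0.15,0.006,-0.12],"dr":[0,-0.579,0],"fingers":0.06}
  ]
}}

```text
t: 0.57
eef_pos: [302.8, 430.0, 208.6]
tcp_rot: [-1.571, -0.0, 0.262]
ft_force: [1.1, 1.1, -1.0]
opening: 0.706
```

Run:
```python
from h import *
from cell import env,optics
s=env.state();print(s['t'],s['eef_pos'],s['tcp_rot'])
rel(s,[425.7,237.3,150],[-np.pi/2,0,.256])
```

```text
0.5667 [302.80786119 429.96240742 208.5914842 ] [-1.57078923e+00 -6.69287258e-05  2.61835295e-01]
slide [ 0.0688  0.0586 -0.2179] dr [-0.      0.0058  0.0001]
```

>>> {"fn": "drive_tool", "kwargs": {
  "steps": [
    {"slide":[0.012,0.01,-0.039],"dr":[0,0.003,0],"fingers":0.06},
    {"slide":[0.024,0.02,-0.078],"dr":[0,0.005,0],"fingers":0.06},
    {"slide":[0.037,0.032,-0.116],"dr":[0,0.005,0],"fingers":0.06},
    {"slide":[0.049,0.042,-0.155],"dr":[0,0.005,0],"fingers":0.06},
    {"slide":[0.061,0.052,-0.193],"dr":[0,0.005,0],"fingers":0.06}
  ]
}}

```text
t: 0.98
eef_pos: [410.3, 259.0, 156.4]
tcp_rot: [-1.571, -0.0, 0.251]
ft_force: [0.7, -0.3, -0.2]
opening: 0.632
```

>>> {"fn": "drive_tool", "kwargs": {
  "steps": [
    {"slide":[0.008,0.007,-0.024],"dr":[0,0,0],"fingers":0.06},
    {"slide":[0.008,0.007,-0.024],"dr":[0,0,0],"fingers":0.06}
  ]
}}

```text
t: 1.15
eef_pos: [425.1, 236.1, 148.5]
tcp_rot: [-1.571, 0.002, 0.247]
ft_force: [-0.6, 0.7, -0.5]
opening: 0.632
```

Run:
```python
from h import *
from cell import env,optics
s=env.state();print(s['t'],s['eef_pos'],s['tcp_rot'])
m=optics.camera_model('wrist'); im=optics.read_camera('wrist'); cv2.imwrite('pics/c1.png',im[:,:,::-1]); np.savez('c1.npz',**m)
```

```text
1.15 [425.09364529 236.12394268 148.53657568] [-1.571409    0.0016122   0.24674947]
```

View pics/c1.png

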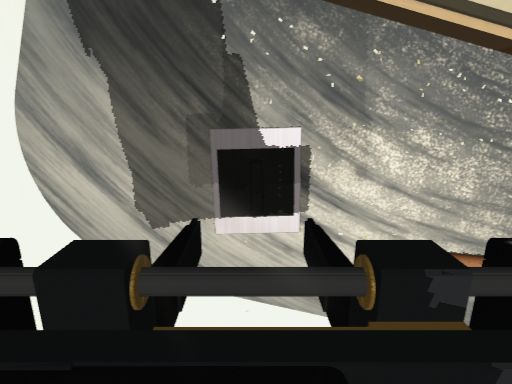

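The wrist picture shows the plate with corners near (210,129), (301,127), (299,233) and (217,234), and the ridge running down the middle. I'll enlarge it.

Run:
```python
from h import *
im=cv2.imread('pics/c1.png')[:,:,::-1]
im=np.clip(im.astype(float)*1.5+15,0,255).astype(np.uint8)
crop(im,195,115,125,125,4,'pics/c2.png')
```

```text
(no output)
```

View pics/c2.png

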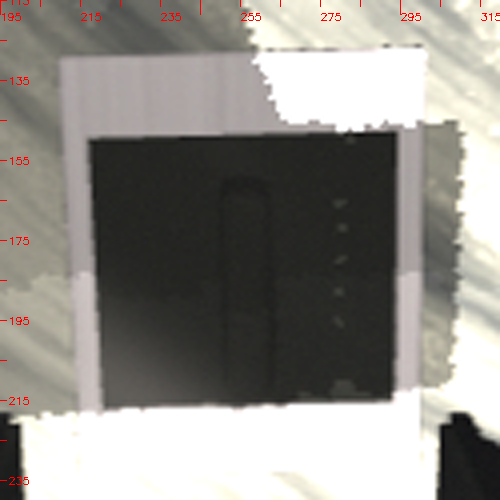

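Run:
```python
from h import *
from scipy.optimize import least_squares
m=dict(np.load('c1.npz'))
# image up = -x ; right=+y
pl=[((-55,-45,9),(210,129.5)),((-55,45,9),(300.5,127.3)),((55,45,9),(299,233)),((55,-45,9),(217,234))]
def P(p,pts):
    c,s=np.cos(p[2]),np.sin(p[2]); pts=np.array(pts,float)
    return np.c_[p[0]+c*pts[:,0]-s*pts[:,1],p[1]+s*pts[:,0]+c*pts[:,1],pts[:,2]]
g=lambda p:(proj(m,P(p,[a for a,b in pl]))-[b for a,b in pl]).ravel()
q=least_squares(g,[425,237,.25]); print(q.x,q.fun.reshape(-1,2).round(1))
for u in [(256,160)]: print(ray(m,u,35))
from cell import env
s=env.state(); x,y,a=q.x; print(s['t'])
rel(s,[x,y,14],[-np.pi/2,0,a])
```

```text
[4.24638601e+02 2.41775283e+02 2.72702474e-01] [[-0.9 -0. ]
 [ 1.3 -0.2]
 [ 1.2 -0.2]
 [-1.6  0.8]]
[397.52627897 233.87733179  35.        ]
1.2
slide [0.0016 0.1351 0.0039] dr [ 0.0002 -0.0259 -0.0014]
```

>>> {"fn": "drive_tool", "kwargs": {
  "steps": [
    {"slide":[0.001,0.035,0.003],"dr":[0,-0.022,0],"fingers":0.06},
    {"slide":[0.001,0.07,0.003],"dr":[0,-0.022,0],"fingers":0.06},
    {"slide":[0.001,0.105,0.003],"dr":[0,-0.022,0],"fingers":0.05},
    {"slide":[0.001,0.135,0.003],"dr":[0,-0.022,0],"fingers":0.04},
    {"slide":[0.001,0.135,0.003],"dr":[0,-0.022,0],"fingers":0.03}
  ]
}}

```text
t: 1.62
eef_pos: [422.2, 243.2, 11.2]
tcp_rot: [-1.571, 0.004, 0.273]
ft_force: [-0.4, -0.8, 0.2]
opening: 0.478
```

>>> {"fn": "drive_tool", "kwargs": {
  "steps": [
    {"slide":[0,0,0],"dr":[0,0,0],"fingers":0.0},
    {"slide":[0,0,0],"dr":[0,0,0],"fingers":0.0},
    {"slide":[0,0,0],"dr":[0,0,0],"fingers":0.0},
    {"slide":[0,0,0],"dr":[0,0,0],"fingers":0.0}
  ]
}}

```text
t: 1.95
eef_pos: [423.9, 243.1, 15.8]
tcp_rot: [-1.571, -0.002, 0.273]
ft_force: [0.2, -0.2, 0.9]
opening: 0.202
```

>>> {"fn": "drive_tool", "kwargs": {
  "steps": [
    {"slide":[0,0.001,0],"dr":[0,0,0],"fingers":0.0},
    {"slide":[0,0.001,0],"dr":[0,0,0],"fingers":0.0},
    {"slide":[0,0.001,0],"dr":[0,0,0],"fingers":0.0},
    {"slide":[0,0.001,0],"dr":[0,0,0],"fingers":0.0}
  ]
}}

```text
t: 2.28
eef_pos: [424.1, 243.0, 14.7]
tcp_rot: [-1.57, -0.002, 0.272]
ft_force: [-1.7, -0.1, 7.0]
opening: 0.122
```

Run:
```python
from h import *
from cell import env,optics
s=env.state();print(s['t'],s['eef_pos'],s['tcp_rot'],s['joints'],s['opening']*95.1)
m=optics.camera_model('wrist'); im=optics.read_camera('wrist'); cv2.imwrite('pics/d1.png',im[:,:,::-1])
```

```text
2.2833 [424.05370283 242.95443461  14.73992447] [-1.57044833 -0.00173952  0.27247027] [ 3.84941380e-01  6.19784277e-01  2.06418092e+00  3.42013095e-04
  4.55859900e-01 -1.45863248e+00] 11.592255233918193
```

View pics/d1.png

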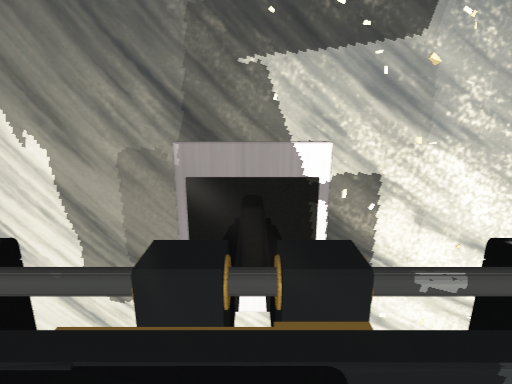

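The plate is gripped: 11.6 mm opening on the ridge, plate square to the tool, edge at rows 142–144. I'll work out the plate offset in the grip and the lift.

Run:
```python
from h import *
from cell import env,optics
s=env.state(); m=optics.camera_model('wrist')
R0=Ro.from_euler('xyz',s['tcp_rot'])
for u in [(177,144),(331,142)]:
    print(R0.inv().apply(ray(m,u,9)-s['eef_pos']))
print(s['ft_force'])
```

```text
[-54.02633707   5.64440556 -40.89105004]
[-55.17497272   5.67481761  45.0140554 ]
[-1.13626913  0.54037403  7.95403157]
```

>>> {"fn": "drive_tool", "kwargs": {
  "steps": [
    {"slide":[0,-0.02,0],"dr":[0,0,0],"fingers":0.0},
    {"slide":[0,-0.06,0],"dr":[0,0,0],"fingers":0.0},
    {"slide":[0,-0.1,0],"dr":[0,0,0],"fingers":0.0},
    {"slide":[0,-0.14,0],"dr":[0,0,0],"fingers":0.0},
    {"slide":[0,-0.17,0],"dr":[0,0,0],"fingers":0.0}
  ]
}}

```text
t: 2.75
eef_pos: [423.7, 242.7, 187.2]
tcp_rot: [-1.57, -0.003, 0.272]
ft_force: [0.3, 1.1, -2.2]
opening: 0.122
```

Run:
```python
from h import *
from cell import env,optics
s=env.state();print(s['t'],s['eef_pos'],s['tcp_rot'],s['ft_force'],s['moment'],s['opening']*95.1)
a=-.153; c,si=np.cos(a),np.sin(a); V=np.array([610,-133.4,0])
# viewing pose: TCP above recess point shifted
p=V+[c*-40,si*-40,210]
print(p); rel(s,p,[-np.pi/2,0,a])
```

```text
2.75 [423.68821026 242.71448508 187.22705011] [-1.57042236 -0.00264038  0.27248763] [ 0.34854269  1.10366007 -2.20603238] [ 0.12545524 -0.04870513 -0.02388741] 11.560163640780548
[ 570.46726741 -127.30384925  210.        ]
slide [ 0.0418 -0.0228 -0.3959] dr [-0.0009  0.4255  0.0025]
```

Run:
```python
from h import *
from cell import env,optics
s=env.state()
a=-.153; c,si=np.cos(a),np.sin(a); V=np.array([610,-133.4,0])
p=V+[c*35,si*35,250]
print(p); rel(s,p,[-np.pi/2,0,a])
```

```text
[ 644.59114102 -138.73413191  250.        ]
slide [ 0.1103 -0.0626 -0.4268] dr [-0.0009  0.4255  0.0025]
```

>>> {"fn": "drive_tool", "kwargs": {
  "steps": [
    {"slide":[0.006,-0.006,-0.03],"dr":[0,0.08,0],"fingers":0.0},
    {"slide":[0.014,-0.012,-0.065],"dr":[0,0.16,0],"fingers":0.0},
    {"slide":[0.024,-0.018,-0.1],"dr":[0,0.24,0],"fingers":0.0},
    {"slide":[0.034,-0.024,-0.135],"dr":[0,0.33,0],"fingers":0.0},
    {"slide":[0.044,-0.03,-0.17],"dr":[0,0.425,0],"fingers":0.0}
  ]
}}

```text
t: 3.17
eef_pos: [512.1, 89.2, 214.6]
tcp_rot: [-1.571, -0.001, -0.157]
ft_force: [-0.1, 1.6, -0.9]
opening: 0.122
```

Run:
```python
from h import *
from cell import env,optics
s=env.state();print(s['eef_pos'])
rel(s,[644.6,-138.7,250],[-np.pi/2,0,-.153])
```

```text
[512.11322269  89.24924502 214.57754425]
slide [ 0.1664 -0.0354 -0.2045] dr [-0.0003 -0.0036  0.0005]
```

>>> {"fn": "drive_tool", "kwargs": {
  "steps": [
    {"slide":[0.024,-0.006,-0.031],"dr":[0,0,0],"fingers":0.0},
    {"slide":[0.048,-0.012,-0.062],"dr":[0,0,0],"fingers":0.0},
    {"slide":[0.073,-0.018,-0.093],"dr":[0,0,0],"fingers":0.0},
    {"slide":[0.098,-0.024,-0.124],"dr":[0,0,0],"fingers":0.0},
    {"slide":[0.122,-0.028,-0.154],"dr":[0,0,0],"fingers":0.0}
  ]
}}

```text
t: 3.58
eef_pos: [609.5, -81.9, 242.7]
tcp_rot: [-1.571, -0.001, -0.153]
ft_force: [0.8, 1.0, -2.1]
opening: 0.126
```

>>> {"fn": "drive_tool", "kwargs": {
  "steps": [
    {"slide":[0.024,-0.004,-0.025],"dr":[0,0,0],"fingers":0.0},
    {"slide":[0.042,-0.006,-0.048],"dr":[0,0,0],"fingers":0.0},
    {"slide":[0.042,-0.006,-0.048],"dr":[0,0,0],"fingers":0.0},
    {"slide":[0.042,-0.006,-0.048],"dr":[0,0,0],"fingers":0.0}
  ]
}}

```text
t: 3.92
eef_pos: [643.1, -135.0, 247.2]
tcp_rot: [-1.571, 0.001, -0.155]
ft_force: [-0.6, 0.3, -2.6]
opening: 0.124
```

Run:
```python
from h import *
from cell import env,optics
s=env.state();print(s['t'],s['eef_pos'],s['tcp_rot'])
m=optics.camera_model('wrist'); im=optics.read_camera('wrist'); cv2.imwrite('pics/e1.png',im[:,:,::-1]); np.savez('e1.npz',**m)
crop(im,100,0,260,256,3,'pics/e2.png')
```

```text
3.9167 [ 643.13409683 -135.00977179  247.21868804] [-1.57050225e+00  8.97275843e-04 -1.54544784e-01]
```

View pics/e1.png

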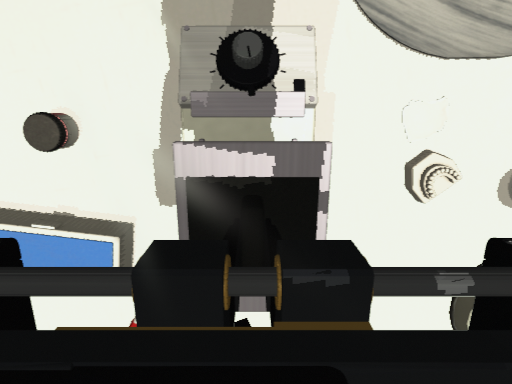

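View pics/e2.png

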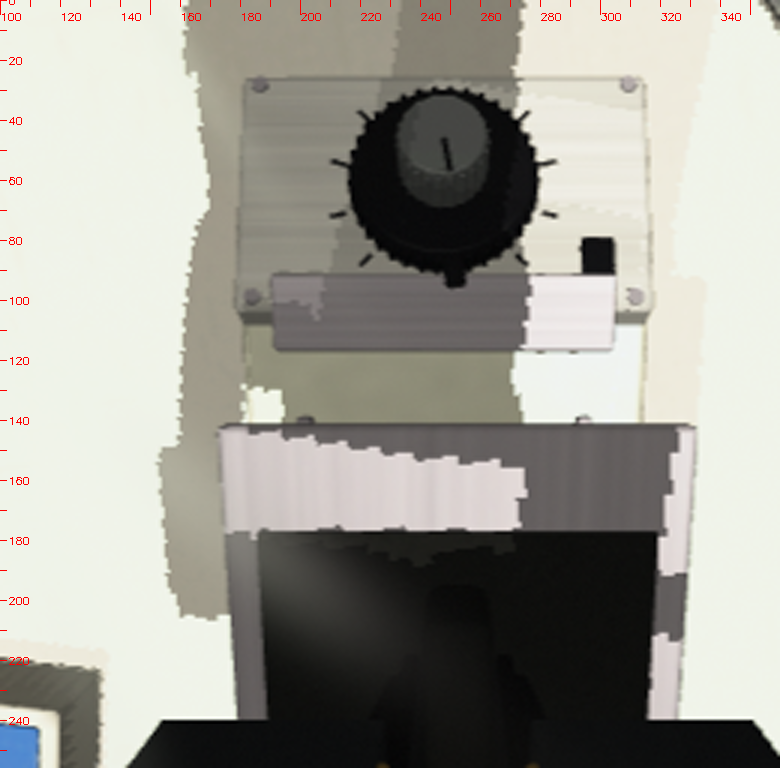

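The wrist view shows the lip from (191,92) to (305,117), the knob top at about (247.7,45) with its pointer toward (250,57), the ring tab at (251.5,94), and the plate's front edge at rows 141–142. The panel's front corners are at (181,26) and (315,26).

Run:
```python
from h import *
from scipy.optimize import least_squares
m=dict(np.load('e1.npz'))
from cell import env
s=env.state()
pts=[((-45,-60,77),(191,91.7)),((-45,60,77),(304.7,91.2)),((-31,60,77),(304.7,117)),((-31,-60,77),(191,117)),((-101,0,80.2),(247.7,45)),((-130,-75,20.4),(181.2,26)),((-130,75,20.4),(315,26))]
def P(p,pts):
    c,s=np.cos(p[2]),np.sin(p[2]); pts=np.array(pts,float)
    return np.c_[p[0]+c*pts[:,0]-s*pts[:,1],p[1]+s*pts[:,0]+c*pts[:,1],pts[:,2]]
g=lambda p:(proj(m,P(p,[a for a,b in pts]))-[b for a,b in pts]).ravel()
q=least_squares(g,[610,-133,-.15]); print(q.x,q.fun.reshape(-1,2).round(1))
# tool z: plate front top edge corners seen
R0=Ro.from_euler('xyz',s['tcp_rot']); 
for u in [(174,142),(331.5,142)]:
    print(R0.inv().apply(ray(m,u,s['eef_pos'][2]-5.7)-s['eef_pos']))
```

```text
[ 6.06500986e+02 -1.33062947e+02 -1.53014691e-01] [[-0.7  8.1]
 [ 0.7  8.5]
 [ 0.2 -3.5]
 [-0.1 -3.4]
 [-0.2 -4.5]
 [ 1.5 -2.4]
 [-1.4 -2.6]]
[-54.98693939   5.73637828 -43.83626549]
[-54.9335169    5.77792579  43.91916432]
```

Run:
```python
from h import *
from scipy.optimize import least_squares
m=dict(np.load('e1.npz'))
pts=[((-31,60,77),(304.7,117)),((-31,-60,77),(191,117)),((-101,0,80.2),(247.7,45)),((-130,-75,20.4),(181.2,26)),((-130,75,20.4),(315,26)),((-45,-75,60),(179.5,105)),((-45,75,60),(317,104.5))]
def P(p,pts):
    c,s=np.cos(p[2]),np.sin(p[2]); pts=np.array(pts,float)
    return np.c_[p[0]+c*pts[:,0]-s*pts[:,1],p[1]+s*pts[:,0]+c*pts[:,1],pts[:,2]]
for n in (5,7):
    g=lambda p:(proj(m,P(p,[a for a,b in pts[:n]]))-[b for a,b in pts[:n]]).ravel()
    q=least_squares(g,[610,-133,-.15]); print(q.x,q.fun.reshape(-1,2).round(1))
c=-m['R'].T@m['t'];print(c)
for x in(-31,-45,-56): print(x,proj(m,P(q.x,[(x,60,77)])))
```

```text
[ 6.09746340e+02 -1.33656717e+02 -1.53941753e-01] [[-0.  -0.2]
 [ 0.  -0.2]
 [-0.1 -0.9]
 [ 1.7  0.7]
 [-1.5  0.6]]
[ 6.10198797e+02 -1.33569223e+02 -1.52720824e-01] [[ 0.1  0.1]
 [ 0.2  0.3]
 [-0.1 -0.4]
 [ 1.7  1.2]
 [-1.5  1. ]
 [ 0.3 -1.3]
 [-0.5 -1. ]]
[ 569.60881253 -122.92233001  417.80182928]
-31 [[304.76022987 117.12125426]]
-45 [[305.32723893 103.35977933]]
-56 [[305.78166397  92.33075119]]
```

```bash
cat >> h.py <<'E'
V=np.array([609.9,-133.6,0]); A=-.153
RV=Ro.from_euler('z',A)
def vib2w(p): return V+RV.apply(p)
def w2vib(p): return RV.inv().apply(np.array(p)-V)
def Rt(th,spin=0): # tool rotation, tilted th towards front, spun about tool y
    return RV*Ro.from_euler('y',-th)*Ro.from_euler('x',-np.pi/2)*Ro.from_rotvec([0,spin,0])
def F2tcp(F,th):
    c,s=np.cos(th),np.sin(th)
    return np.array([F[0]+55*c-11.7*s,0,F[1]+55*s+11.7*c])
def goplate(s,F,th):
    return rel(s,vib2w(F2tcp(F,th)),R=Rt(th))
def where(s):
    R0=Ro.from_euler('xyz',s['tcp_rot']); p=w2vib(s['eef_pos'])
    ex=RV.inv().apply(R0.apply([1,0,0])); ey=RV.inv().apply(R0.apply([0,1,0]))
    print('t',round(s['t'],2),'tcp vib',p.round(1),'front',(p-55*ex+11.7*ey).round(1),'rear',(p+55*ex+11.7*ey).round(1),'ft',RV.inv().apply(s['ft_force']).round(1),'mom',s['moment'].round(2),'op',round(s['opening']*95.1,1))
E
python3 - <<'E'
from h import *
from cell import env
s=env.state(); where(s); goplate(s,(-20,77),.17)
E
```

```text
t 3.97 tcp vib [ 32.5   4.7 247.4] front [-22.5   4.7 235.7] rear [ 87.5   4.7 235.6] ft [ 0.5  0.3 -1.9] mom [0.05 0.01 0.03] op 11.8
slide [-1.000e-04  1.495e-01 -4.800e-03] dr [-0.0004 -0.0005 -0.171 ]
```

>>> {"fn": "drive_tool", "kwargs": {
  "steps": [
    {"slide":[0,0.035,-0.005],"dr":[0,0,-0.06],"fingers":0.0},
    {"slide":[0,0.07,-0.005],"dr":[0,0,-0.12],"fingers":0.0},
    {"slide":[0,0.105,-0.005],"dr":[0,0,-0.17],"fingers":0.0},
    {"slide":[0,0.135,-0.005],"dr":[0,0,-0.17],"fingers":0.0},
    {"slide":[0,0.149,-0.005],"dr":[0,0,-0.17],"fingers":0.0}
  ]
}}

```text
t: 4.38
eef_pos: [639.9, -136.7, 95.5]
tcp_rot: [-1.57, -0.165, -0.152]
ft_force: [0.8, 0.0, -2.8]
opening: 0.123
```

Run:
```python
from h import *
from cell import env,optics
s=env.state(); where(s); goplate(s,(-20,63),.17)
im=optics.read_camera('wrist'); cv2.imwrite('pics/f1.png',im[:,:,::-1])
im=optics.read_camera('side'); crop(im,200,120,160,130,5,'pics/f2.png')
```

```text
t 4.38 tcp vib [30.1  1.5 95.5] front [-22.2   1.4  74.9] rear [86.3  1.6 93. ] ft [ 0.8  0.2 -2.8] mom [ 0.    0.16 -0.02] op 11.7
slide [ 0.0002  0.0119 -0.0015] dr [-0.0013  0.0013 -0.0047]
```

View pics/f1.png

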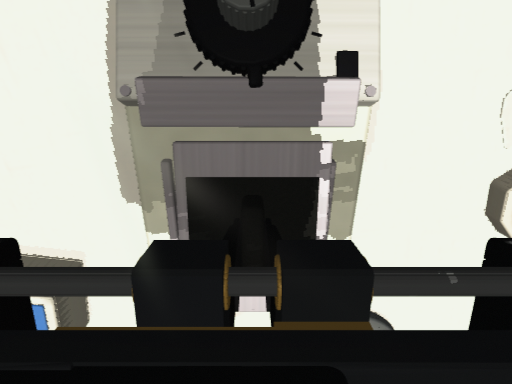

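View pics/f2.png

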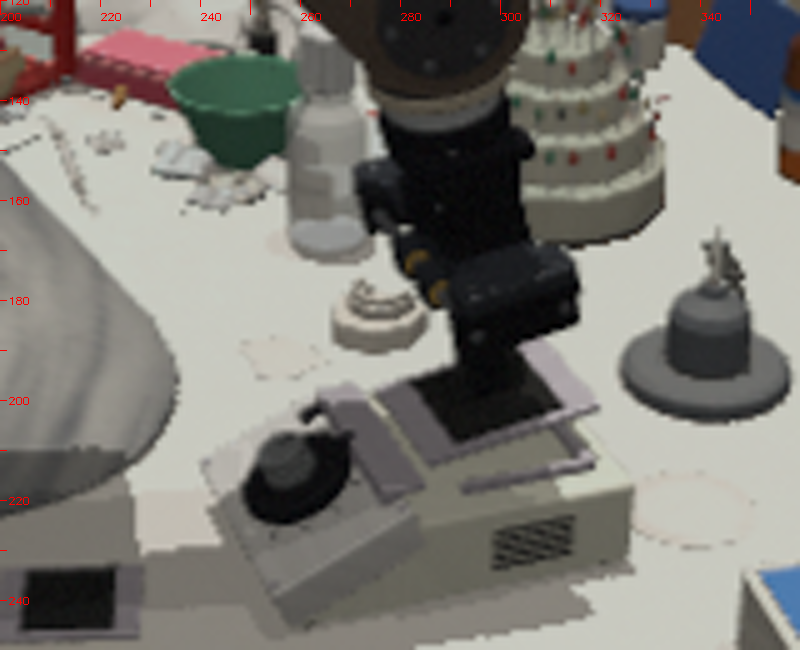

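The plate is tilted over the recess, just behind the lip (lip at columns 138–358, plate at 174–333, about 2.5 mm too far left). I'll lower it and correct sideways.

>>> {"fn": "drive_tool", "kwargs": {
  "steps": [
    {"slide":[0,0.004,-0.0025],"dr":[0,0,-0.005],"fingers":0.0},
    {"slide":[0.001,0.008,-0.0025],"dr":[0,0,-0.005],"fingers":0.0},
    {"slide":[0.001,0.011,-0.0025],"dr":[0,0,-0.005],"fingers":0.0},
    {"slide":[0.001,0.011,-0.0025],"dr":[0,0,-0.005],"fingers":0.0}
  ]
}}

```text
t: 4.82
eef_pos: [645.2, -141.5, 88.5]
tcp_rot: [-1.571, -0.176, -0.152]
ft_force: [0.2, 0.5, -1.8]
opening: 0.121
```

Run:
```python
from h import *
from cell import env,optics
s=env.state(); where(s); goplate(s,(-20,62),.17)
```

```text
t 4.82 tcp vib [36.1 -2.5 88.5] front [-16.   -2.5  67.4] rear [92.3 -2.4 86.6] ft [ 0.1  0.5 -1.8] mom [ 0.06  0.16 -0.05] op 11.5
slide [-0.0048  0.0049  0.0025] dr [-0.0001  0.0006  0.0058]
```

>>> {"fn": "drive_tool", "kwargs": {
  "steps": [
    {"slide":[0,0,0],"dr":[0,0,0],"fingers":0.0},
    {"slide":[0,0,0],"dr":[0,0,0],"fingers":0.0},
    {"slide":[0,0,0],"dr":[0,0,0],"fingers":0.0}
  ]
}}

```text
t: 5.07
eef_pos: [645.1, -141.6, 88.5]
tcp_rot: [-1.571, -0.176, -0.152]
ft_force: [0.7, -0.0, -2.4]
opening: 0.126
```

Run:
```python
from h import *
from cell import env,optics
s=env.state(); where(s); goplate(s,(-20,62),.17)
```

```text
t 5.07 tcp vib [36.  -2.6 88.5] front [-16.1  -2.6  67.4] rear [92.2 -2.5 86.6] ft [ 0.7  0.1 -2.4] mom [0.01 0.18 0.02] op 12.0
slide [-0.0047  0.0049  0.0026] dr [-0.0001  0.0005  0.0055]
```

>>> {"fn": "drive_tool", "kwargs": {
  "steps": [
    {"slide":[-0.002,0.002,0.0015],"dr":[0,0,0],"fingers":0.0},
    {"slide":[-0.004,0.005,0.0015],"dr":[0,0,0],"fingers":0.0},
    {"slide":[-0.004,0.005,0.0015],"dr":[0,0,0],"fingers":0.0},
    {"slide":[-0.004,0.005,0.0015],"dr":[0,0,0],"fingers":0.0}
  ]
}}

```text
t: 5.4
eef_pos: [641.9, -139.6, 82.2]
tcp_rot: [-1.571, -0.174, -0.152]
ft_force: [0.5, -0.7, -2.1]
opening: 0.127
```

Run:
```python
from h import *
from cell import env,optics
s=env.state(); where(s); goplate(s,(-20,62),.17); goplate(s,(-35,62),.17)
im=optics.read_camera('wrist'); crop(im,90,60,300,190,2,'pics/g1.png')
```

```text
t 5.4 tcp vib [32.5 -1.  82.2] front [-19.6  -1.   61.1] rear [88.7 -1.  80.2] ft [ 0.6 -0.6 -2.1] mom [-0.01  0.18 -0.04] op 12.1
slide [-0.0002 -0.0007  0.001 ] dr [-0.0003  0.0005  0.0044]
slide [-0.015  -0.0033  0.001 ] dr [-0.0003  0.0005  0.0044]
```

View pics/g1.png

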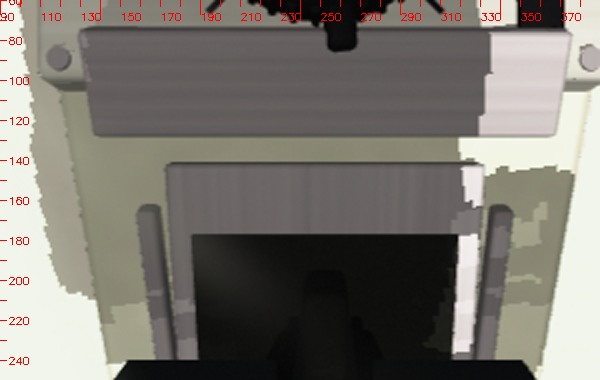

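The plate lies centred between the rails (columns 170–335), front edge low and no contact yet. Next, drawing it under the lip.

>>> {"fn": "drive_tool", "kwargs": {
  "steps": [
    {"slide":[-0.004,-0.001,0],"dr":[0,0,0],"fingers":0.0},
    {"slide":[-0.008,-0.002,0],"dr":[0,0,0],"fingers":0.0},
    {"slide":[-0.012,-0.003,0],"dr":[0,0,0],"fingers":0.0},
    {"slide":[-0.015,-0.003,0],"dr":[0,0,0],"fingers":0.0},
    {"slide":[-0.015,-0.003,0],"dr":[0,0,0],"fingers":0.0}
  ]
}}

```text
t: 5.87
eef_pos: [626.3, -137.2, 82.9]
tcp_rot: [-1.571, -0.175, -0.153]
ft_force: [0.3, -0.4, -2.7]
opening: 0.122
```

Run:
```python
from h import *
from cell import env,optics
s=env.state(); where(s); goplate(s,(-42.5,61.5),.17)
im=optics.read_camera('wrist'); crop(im,90,60,300,190,2,'pics/g2.png')
```

```text
t 5.87 tcp vib [16.7 -1.  82.9] front [-35.4  -1.1  61.8] rear [72.9 -1.  80.9] ft [ 0.3 -0.3 -2.7] mom [ 0.08  0.16 -0.03] op 11.6
slide [-0.007  -0.0007  0.0011] dr [-0.0003  0.0003  0.0046]
```

View pics/g2.png

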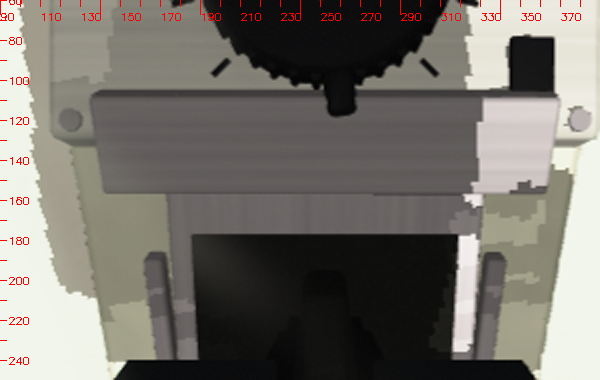

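The plate's front edge is now hidden under the lip (row 155). I'll continue to the wall.

>>> {"fn": "drive_tool", "kwargs": {
  "steps": [
    {"slide":[-0.003,-0.0003,0],"dr":[0,0,0],"fingers":0.0},
    {"slide":[-0.006,-0.0005,0],"dr":[0,0,0],"fingers":0.0},
    {"slide":[-0.0075,-0.0007,0],"dr":[0,0,0],"fingers":0.0},
    {"slide":[-0.0075,-0.0007,0],"dr":[0,0,0],"fingers":0.0}
  ]
}}

```text
t: 6.25
eef_pos: [621.3, -136.6, 83.2]
tcp_rot: [-1.571, -0.18, -0.153]
ft_force: [6.7, -0.8, -0.3]
opening: 0.125
```

Run:
```python
from h import *
from cell import env,optics
s=env.state(); where(s); goplate(s,(-43,61),.1);goplate(s,(-43,60.5),.0)
```

```text
t 6.25 tcp vib [11.7 -1.3 83.2] front [-40.3  -1.3  61.8] rear [67.9 -1.3 81.5] ft [ 6.8  0.2 -0.3] mom [-0.06 -1.32 -0.04] op 11.9
slide [-0.0021  0.0048  0.0013] dr [0.0005 0.0002 0.0802]
slide [-0.0017  0.0109  0.0013] dr [0.0005 0.0002 0.1802]
```

>>> {"fn": "drive_tool", "kwargs": {
  "steps": [
    {"slide":[0.0005,0.0025,0.0],"dr":[0,0,0.04],"fingers":0.0},
    {"slide":[0.001,0.005,0.0],"dr":[0,0,0.08],"fingers":0.0},
    {"slide":[0.001,0.005,0.0],"dr":[0,0,0.08],"fingers":0.0},
    {"slide":[0.001,0.005,0.0],"dr":[0,0,0.08],"fingers":0.0}
  ]
}}

```text
t: 6.58
eef_pos: [623.1, -137.0, 78.3]
tcp_rot: [-1.571, -0.1, -0.152]
ft_force: [5.6, -1.1, 2.8]
opening: 0.127
```

Run:
```python
from h import *
from cell import env,optics
s=env.state(); where(s); goplate(s,(-40,61),.05);goplate(s,(-40,60.5),.0)
im=optics.read_camera('side'); crop(im,200,140,150,110,5,'pics/g3.png')
```

```text
t 6.58 tcp vib [13.5 -1.3 78.3] front [-40.   -1.4  61.2] rear [69.4 -1.3 72.1] ft [ 5.7 -0.2  2.8] mom [-0.25 -1.06 -0.  ] op 12.1
slide [0.0005 0.0029 0.0013] dr [0.0005 0.0007 0.0497]
slide [0.0009 0.0062 0.0013] dr [0.0006 0.0007 0.0997]
```

View pics/g3.png

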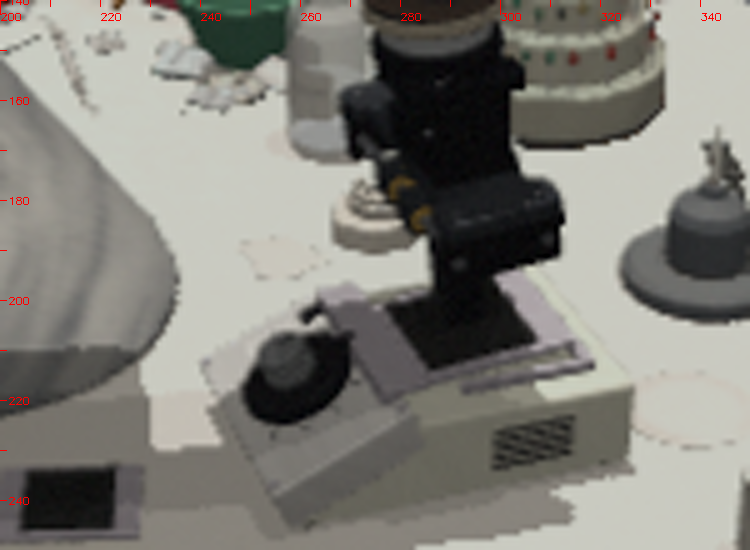

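>>> {"fn": "drive_tool", "kwargs": {
  "steps": [
    {"slide":[0.0002,0.0017,0.0],"dr":[0,0,0.025],"fingers":0.0},
    {"slide":[0.0005,0.0035,0.0],"dr":[0,0,0.05],"fingers":0.0},
    {"slide":[0.0005,0.0035,0.0],"dr":[0,0,0.05],"fingers":0.0},
    {"slide":[0.0005,0.0035,0.0],"dr":[0,0,0.05],"fingers":0.0}
  ]
}}

```text
t: 6.97
eef_pos: [624.0, -137.2, 75.0]
tcp_rot: [-1.571, -0.051, -0.152]
ft_force: [7.0, -2.6, 3.6]
opening: 0.126
```

Run:
```python
from h import *
from cell import env,optics
s=env.state(); where(s);goplate(s,(-40.5,60.5),.0)
```

```text
t 6.97 tcp vib [14.5 -1.4 75. ] front [-39.8  -1.4  60.6] rear [70.  -1.3 66.1] ft [ 7.3 -1.5  3.6] mom [-0.31 -1.21 -0.02] op 12.0
slide [-0.0002  0.0028  0.0014] dr [0.0006 0.0006 0.0508]
```

>>> {"fn": "drive_tool", "kwargs": {
  "steps": [
    {"slide":[0.0002,0.0015,0.0],"dr":[0,0,0.025],"fingers":0.0},
    {"slide":[0.0002,0.003,0.0],"dr":[0,0,0.05],"fingers":0.0},
    {"slide":[0.0002,0.003,0.0],"dr":[0,0,0.05],"fingers":0.0},
    {"slide":[0.0002,0.003,0.0],"dr":[0,0,0.05],"fingers":0.0}
  ]
}}

```text
t: 7.3
eef_pos: [624.7, -137.3, 72.2]
tcp_rot: [-1.571, -0.002, -0.152]
ft_force: [8.2, -1.4, 4.3]
opening: 0.126
```

Run:
```python
from h import *
from cell import env,optics
s=env.state(); where(s);goplate(s,(-40.5,60.5),.0)
im=optics.read_camera('side'); crop(im,200,140,150,110,5,'pics/g4.png')
im=optics.read_camera('top'); crop(im,230,120,80,90,6,'pics/g5.png')
im=optics.read_camera('wrist'); crop(im,90,60,300,200,2,'pics/g6.png')
```

```text
t 7.3 tcp vib [15.2 -1.4 72.2] front [-39.8  -1.4  60.4] rear [70.2 -1.3 60.6] ft [ 8.3 -0.1  4.3] mom [-0.33 -1.42 -0.  ] op 12.0
slide [-0.0007  0.      0.0014] dr [0.0006 0.0006 0.0017]
```

View pics/g4.png

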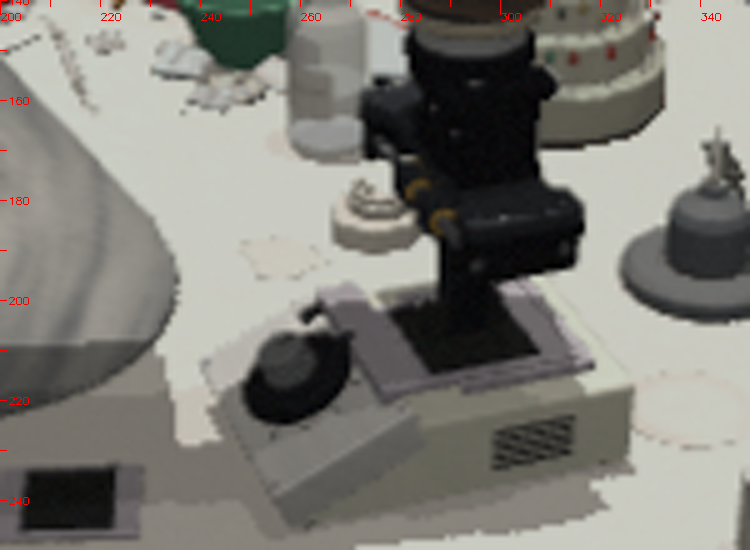

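View pics/g6.png

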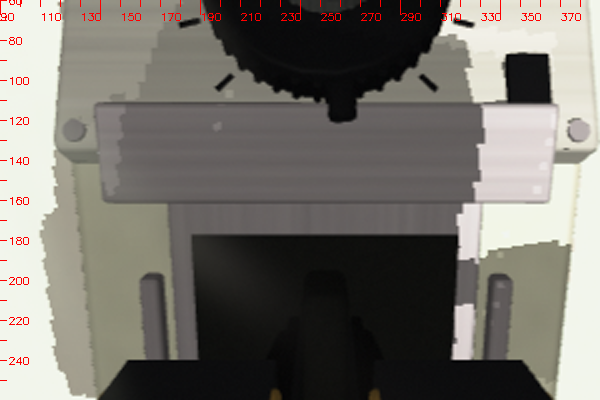

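Run:
```python
import cv2
a=cv2.imread('pics/g4.png')[230:420,330:650]; b=cv2.imread('pics/b3.png')
cv2.imwrite('pics/g7.png',cv2.resize(a,None,fx=2.4,fy=2.4,interpolation=cv2.INTER_CUBIC))
```

```text
(no output)
```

View pics/g7.png

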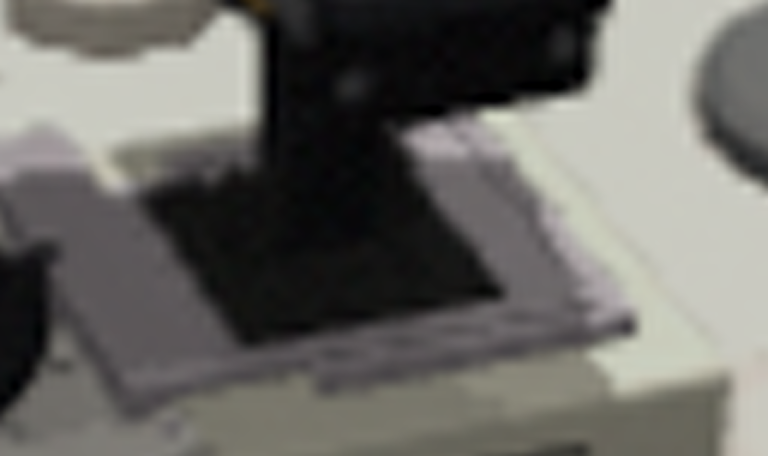

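View pics/g5.png

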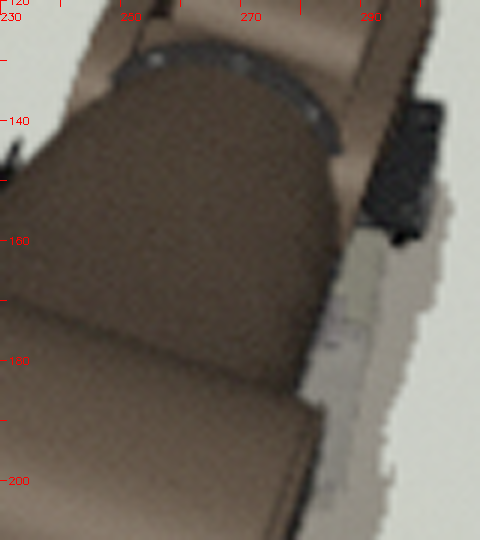

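The plate is flat between the rails, ahead of the rear stop. Releasing.

>>> {"fn": "drive_tool", "kwargs": {
  "steps": [
    {"slide":[0,0,0],"dr":[0,0,0],"fingers":0.03},
    {"slide":[0,0,0],"dr":[0,0,0],"fingers":0.03},
    {"slide":[0,0,0],"dr":[0,0,0],"fingers":0.03},
    {"slide":[0,0,0],"dr":[0,0,0],"fingers":0.03}
  ]
}}

```text
t: 7.78
eef_pos: [622.1, -136.5, 70.8]
tcp_rot: [-1.571, 0.006, -0.152]
ft_force: [0.6, 1.1, -1.4]
opening: 0.301
```

>>> {"fn": "drive_tool", "kwargs": {
  "steps": [
    {"slide":[0,-0.01,0],"dr":[0,0,0],"fingers":0.03},
    {"slide":[0,-0.04,0],"dr":[0,0,0],"fingers":0.03},
    {"slide":[0,-0.08,0],"dr":[0,0,0],"fingers":0.04},
    {"slide":[-0.02,-0.12,0],"dr":[0,0,0],"fingers":0.05},
    {"slide":[-0.05,-0.15,0],"dr":[0,0,0],"fingers":0.05}
  ]
}}

```text
t: 8.2
eef_pos: [577.2, -129.8, 221.4]
tcp_rot: [-1.571, 0.002, -0.152]
ft_force: [0.8, -0.5, 0.5]
opening: 0.471
```

Run:
```python
from h import *
from cell import env,optics
s=env.state(); where(s)
m=optics.camera_model('wrist');im=optics.read_camera('wrist'); cv2.imwrite('pics/h1.png',im[:,:,::-1]); np.savez('h1.npz',**m)
im=optics.read_camera('side'); crop(im,230,150,110,100,7,'pics/h2.png')
```

```text
t 8.2 tcp vib [-32.9  -1.2 221.4] front [-87.9  -1.2 209.9] rear [ 22.1  -1.2 209.6] ft [ 0.8 -0.3  0.5] mom [0.02 0.02 0.  ] op 44.8
```

View pics/h1.png

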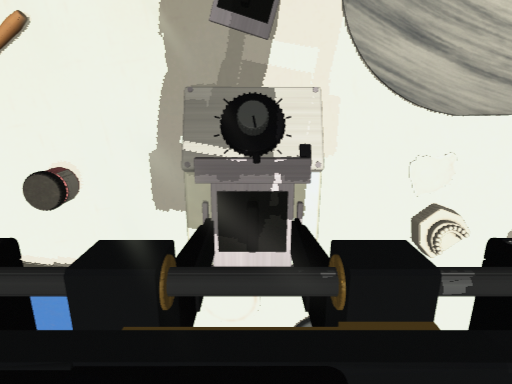

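View pics/h2.png

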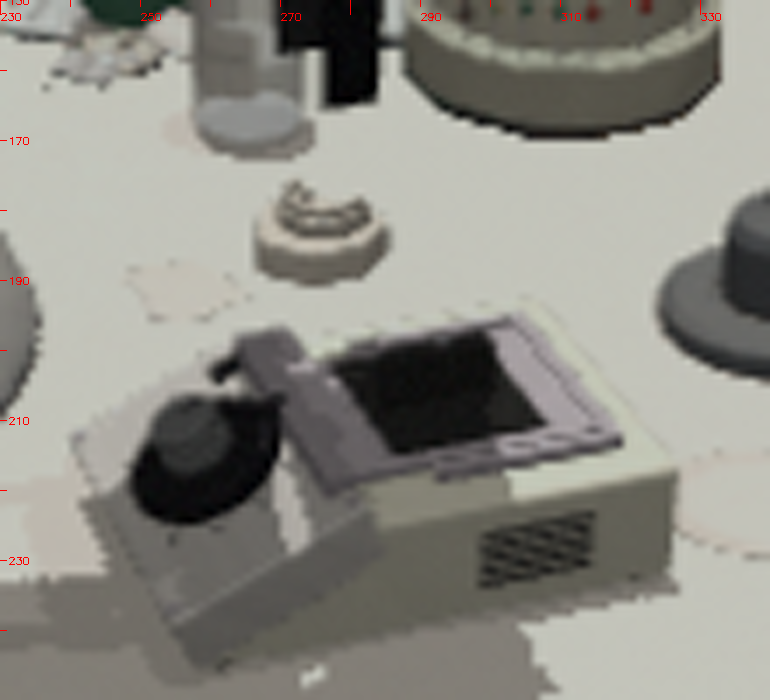

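The plate lies flat in its recess, hooked under the lip. Next I'll zoom in on the knob.

Run:
```python
from h import *
im=cv2.imread('pics/h1.png')[:,:,::-1]
im2=np.clip(im.astype(float)*1.3,0,255).astype(np.uint8)
crop(im2,175,80,160,100,5,'pics/h3.png')
m=dict(np.load('h1.npz'))
for p in [(-101,0,80.2),(-31,60,77),(-31,-60,77)]: print(proj(m,vib2w(p)))
```

```text
[[252.81078364 113.73513174]]
[[310.82265936 183.6195777 ]]
[[194.5336274  183.45523285]]
```

View pics/h3.png

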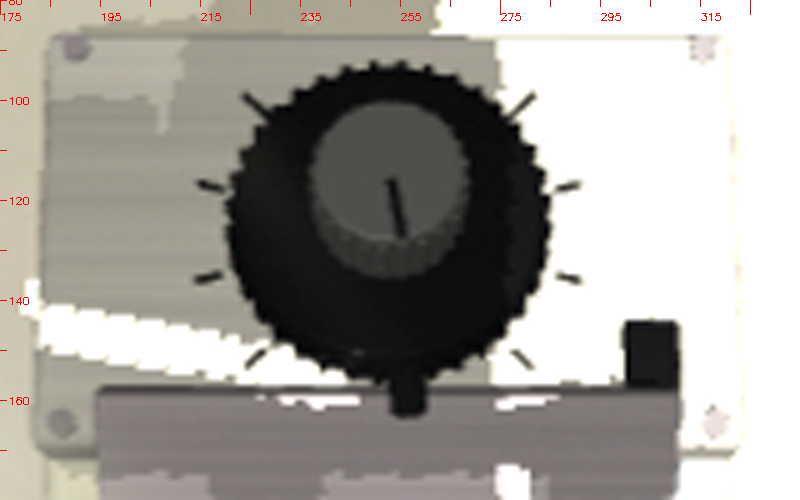

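Knob top measured at (253,114), and the model predicts (252.8,113.7), so the model is good. The pointer shows about 12° left of the top mark, so about 2.57 rad are left to turn. I'll check joint room for the tilted tool.

Run:
```python
from h import *
from cell import env
s=env.state(); print(s['joints'].round(3),s['eef_pos'],s['tcp_rot'])
th=.436; ax=np.array([-np.sin(th),0,np.cos(th)])
kt=np.array([-101,0,80.2]); print('above',vib2w(kt+60*ax)); rel(s,vib2w(kt+60*ax),R=Rt(th)); print(s['ft_force'],s['moment'])
```

```text
[-3.330e-01  4.300e-01  1.637e+00 -1.000e-03  1.072e+00 -1.751e+00] [ 575.27974411 -129.34988277  224.56423957] [-1.57200863 -0.00186042 -0.15230089]
above [ 485.03682908 -114.34545665  134.58689071]
slide [-0.0916  0.0898  0.0012] dr [ 0.001   0.001  -0.4341]
[ 0.80140748  0.00949299 -0.01048205] [-0.04151666  0.00101745  0.04288621]
```

>>> {"fn": "drive_tool", "kwargs": {
  "steps": [
    {"slide":[-0.02,0.005,0.001],"dr":[0,0,-0.09],"fingers":0.055},
    {"slide":[-0.04,0.01,0.001],"dr":[0,0,-0.17],"fingers":0.055},
    {"slide":[-0.055,0.015,0.001],"dr":[0,0,-0.25],"fingers":0.055},
    {"slide":[-0.055,0.015,0.001],"dr":[0,0,-0.25],"fingers":0.055},
    {"slide":[-0.055,0.015,0.001],"dr":[0,0,-0.25],"fingers":0.055}
  ]
}}

```text
t: 8.72
eef_pos: [521.2, -120.0, 204.2]
tcp_rot: [-1.57, -0.244, -0.153]
ft_force: [0.1, -0.3, 0.6]
opening: 0.577
```

```bash
cat > lg.py <<'E'
from h import *
import json
from cell import env
s=env.state()
print(round(s['t'],2),s['joints'].round(3),s['eef_pos'].round(1),s['tcp_rot'].round(3))
open('log.jsonl','a').write(json.dumps([s['joints'].tolist(),s['eef_pos'].tolist(),s['tcp_rot'].tolist()])+'\n')
E
python3 lg.py
```

```text
8.72 [-0.378  0.295  1.95   0.088  0.66  -1.859] [ 521.2 -120.   204.2] [-1.57  -0.244 -0.153]
```

>>> {"fn": "drive_tool", "kwargs": {
  "steps": [
    {"slide":[0,0,0],"dr":[0,0,-0.09],"fingers":0.055},
    {"slide":[0,0,0],"dr":[0,0,-0.18],"fingers":0.055},
    {"slide":[0,0,0],"dr":[0,0,-0.18],"fingers":0.055},
    {"slide":[0,0,0],"dr":[0,0,-0.18],"fingers":0.055}
  ]
}}

```text
t: 9.05
eef_pos: [522.7, -120.4, 204.1]
tcp_rot: [-1.57, -0.423, -0.153]
ft_force: [0.1, -0.0, 1.2]
opening: 0.576
```

```bash
python3 lg.py
```

```text
9.05 [-0.402  0.257  2.065  0.252  0.42  -2.03 ] [ 522.7 -120.4  204.1] [-1.57  -0.423 -0.153]
```

```bash
cat > fk.py <<'E'
from h import *
import json
from scipy.optimize import least_squares
data=[([1.14240197,.491537259,1.55944805,0,1.09170229,-.105616149],[198.13641463,592.50463087,214.07608609],[-1.57188471,0,-.322780597]),
([.384941380,.619784277,2.06418092,.000342,.4558599,-1.45863248],[424.05370283,242.95443461,14.73992447],[-1.57044833,-.00173952,.27247027]),
([-.333,.43,1.637,-.001,1.072,-1.751],[575.27974411,-129.34988277,224.56423957],[-1.57200863,-.00186042,-.15230089])]
data+=[tuple(json.loads(l)) for l in open('log.jsonl')]
E_=lambda a,v:Ro.from_euler(a,v)
def fk(p,q,s4=1,s6=1):
    a,d,h,L1,L2,e,L3=p
    R=E_('z',q[0]); x=R.apply([a,d,h])
    R=R*E_('y',q[1]); x=x+R.apply([0,0,L1])
    R=R*E_('y',q[2]); x=x+R.apply([e,0,L2])
    R=R*E_('z',s4*q[3])*E_('y',q[4])*E_('z',s6*q[5]); x=x+R.apply([0,0,L3])
    return x,R*C
# tool constant: link z->tool y ; tool = R*C
C=None
def setC():
    global C
    C=Ro.identity(); 
    q,pos,r=data[0]; best=None
    for s4 in(1,-1):
      for s6 in (1,-1):
        Cs=[(fk([0]*7,q,s4,s6)[1]).inv()*Ro.from_euler('xyz',r) for q,pos,r in data]
        sp=max((Cs[0].inv()*c).magnitude() for c in Cs)
        if best is None or sp<best[0]: best=(sp,s4,s6,Ro.concatenate(Cs).mean())
    C=best[3]; return best
b=setC(); s4,s6=b[1],b[2]
def f(p): return np.concatenate([fk(p,q,s4,s6)[0]-pos for q,pos,r in data])
sol=least_squares(f,[80,66,350,380,400,0,300]); prm=sol.x
def ik(pos,R,q0):
    def g(q):
        x,Rr=fk(prm,q,s4,s6); return np.r_[(x-pos)/100,(Rr.inv()*R).as_rotvec()]
    lo=[-3.1,-.84,.05,-1.13,.06,-2.69];hi=[3.1,2.19,2.79,4.28,2.93,2.69]
    return least_squares(g,np.clip(q0,np.array(lo)+1e-3,np.array(hi)-1e-3),bounds=(lo,hi))
if __name__=='__main__':
    print(b[:3],C.as_matrix().round(3)); print(prm.round(1)); print(f(prm).reshape(-1,3).round(1))
    th=.436; ax=np.array([-np.sin(th),0,np.cos(th)]); kt=np.array([-101,0,80.2])
    for spin in (0,.6,1.2,1.8,2.4,3.14,3.8,4.4,5):
        for d in (60,-16):
            rs=[ik(vib2w(kt+d*ax),Rt(th,spin),[-.4,.3,2.1,j4,.4,j6]) for j4 in(.3,1.5,3,4) for j6 in (-2,0,2)]
            r=min(rs,key=lambda r:r.cost); print(spin,d,r.x.round(2),round(r.cost,6))
E
python3 fk.py
```

```text
(0.0006586241924645725, 1, 1) [[-0. -0. -1.]
 [-1.  0.  0.]
 [ 0.  1. -0.]]
[ -0.   65.9 196.7 586.8 410.8  43.  272.1]
[[-0.1 -0.1 -0. ]
 [-0.   0.  -0. ]
 [ 0.1 -0.2  0. ]
 [-0.   0.  -0. ]
 [ 0.   0.   0. ]]
0 60 [-0.43  0.34  2.24  0.67  0.19 -2.48] 0.0
0 -16 [-0.41  0.52  2.22  1.79  0.11  2.69] 1e-06
0.6 60 [-0.43  0.34  2.24  0.67  0.19 -1.88] 0.0
0.6 -16 [-0.4   0.51  2.21  1.49  0.1  -2.69] 0.000148
1.2 60 [-0.43  0.34  2.24  0.67  0.19 -1.28] 0.0
1.2 -16 [-0.41  0.52  2.22  1.77  0.11 -2.37] 0.0
1.8 60 [-0.43  0.34  2.24  0.67  0.19 -0.68] 0.0
1.8 -16 [-0.41  0.52  2.22  1.77  0.11 -1.77] 0.0
2.4 60 [-0.43  0.34  2.24  0.67  0.19 -0.08] 0.0
2.4 -16 [-0.41  0.52  2.22  1.77  0.11 -1.17] 0.0
3.14 60 [-0.43  0.34  2.24  0.67  0.19  0.66] 0.0
3.14 -16 [-0.41  0.52  2.22  1.77  0.11 -0.43] 0.0
3.8 60 [-0.43  0.34  2.24  0.67  0.19  1.32] 0.0
3.8 -16 [-0.41  0.52  2.22  1.77  0.11  0.23] 0.0
4.4 60 [-0.43  0.34  2.24  0.67  0.19  1.92] 0.0
4.4 -16 [-0.41  0.52  2.22  1.77  0.11  0.83] 0.0
5 60 [-0.43  0.34  2.24  0.67  0.19  2.52] 0.0
5 -16 [-0.41  0.52  2.22  1.77  0.11  1.43] 0.0
```

The FK fit is within 0.2 mm. At the knob the wrist is near j5 = 0.11 and j6 = spin − 3.57, so I pre-spin the tool 1.2 rad before descending.

>>> {"fn": "drive_tool", "kwargs": {
  "steps": [
    {"slide":[0,0.003,0],"dr":[0,0.12,0],"fingers":0.055},
    {"slide":[0,0.006,0],"dr":[0,0.24,0],"fingers":0.055},
    {"slide":[0,0.009,0],"dr":[0,0.36,0],"fingers":0.055},
    {"slide":[0,0.012,0],"dr":[0,0.48,0],"fingers":0.055},
    {"slide":[0,0.015,0],"dr":[0,0.6,0],"fingers":0.055}
  ]
}}

```text
t: 9.47
eef_pos: [529.8, -121.4, 190.4]
tcp_rot: [-1.319, -0.344, -0.802]
ft_force: [0.2, 0.4, 0.0]
opening: 0.581
```

>>> {"fn": "drive_tool", "kwargs": {
  "steps": [
    {"slide":[0,0,0],"dr":[0,0.12,0],"fingers":0.055},
    {"slide":[0,0,0],"dr":[0,0.24,0],"fingers":0.055},
    {"slide":[0,0,0],"dr":[0,0.36,0],"fingers":0.055},
    {"slide":[0,0,0],"dr":[0,0.48,0],"fingers":0.055},
    {"slide":[0,0,0],"dr":[0,0.6,0],"fingers":0.055}
  ]
}}

```text
t: 9.88
eef_pos: [529.8, -121.4, 190.6]
tcp_rot: [-1.173, -0.146, -1.387]
ft_force: [0.0, 0.1, -0.7]
opening: 0.578
```

```bash
cat >> h.py <<'E'
TH=.436; AX=np.array([-np.sin(TH),0,np.cos(TH)]); KT=np.array([-101,0,80.2])
def knobpose(s):
    R0=Ro.from_euler('xyz',s['tcp_rot']); p=w2vib(s['eef_pos'])-KT
    rr=(Rt(TH).inv()*R0).as_rotvec(); loc=Rt(TH).inv().apply(RV.apply(p))
    print('t',round(s['t'],2),'rel knob: up-panel',loc[0].round(2),'lat',loc[2].round(2),'depth',loc[1].round(2),'rotv',rr.round(3),'F',Rt(TH).inv().apply(s['ft_force']).round(1),'Mtool',Rt(TH).inv().apply(s['moment']).round(3),'op',round(s['opening']*95.1,1),'j',s['joints'].round(2))
def goknob(s,d,spin):
    return rel(s,vib2w(KT+d*AX),R=Rt(TH,spin))
E
python3 lg.py
python3 - <<'E'
from h import *
from cell import env
s=env.state(); knobpose(s); goknob(s,30,1.2); goknob(s,-16,1.2)
E
```

```text
9.88 [-0.398  0.288  2.067  0.269  0.388 -0.839] [ 529.8 -121.4  190.6] [-1.173 -0.146 -1.387]
t 9.88 rel knob: up-panel 64.69 lat -0.15 depth -91.6 rotv [-0.007  1.205  0.012] F [-0.3  0.6  0.1] Mtool [-0.098 -0.021  0.229] op 54.9 j [-0.4   0.29  2.07  0.27  0.39 -0.84]
slide [-0.0229  0.0624 -0.0596] dr [ 0.0118 -0.005  -0.0057]
slide [-0.0227  0.1084 -0.0591] dr [ 0.0118 -0.005  -0.0057]
```

>>> {"fn": "drive_tool", "kwargs": {
  "steps": [
    {"slide":[-0.006,0.005,-0.015],"dr":[0.006,-0.003,-0.003],"fingers":0.055},
    {"slide":[-0.012,0.015,-0.03],"dr":[0.012,-0.005,-0.006],"fingers":0.055},
    {"slide":[-0.018,0.03,-0.045],"dr":[0.012,-0.005,-0.006],"fingers":0.055},
    {"slide":[-0.023,0.045,-0.06],"dr":[0.012,-0.005,-0.006],"fingers":0.055},
    {"slide":[-0.023,0.052,-0.06],"dr":[0.012,-0.005,-0.006],"fingers":0.055}
  ]
}}

```text
t: 10.3
eef_pos: [492.6, -115.3, 115.6]
tcp_rot: [-1.16, -0.154, -1.379]
ft_force: [-0.2, -0.7, 0.1]
opening: 0.579
```

>>> {"fn": "drive_tool", "kwargs": {
  "steps": [
    {"slide":[0,0,0],"dr":[0,0,0],"fingers":0.055},
    {"slide":[0,0,0],"dr":[0,0,0],"fingers":0.055}
  ]
}}

```text
t: 10.47
eef_pos: [493.1, -115.6, 116.2]
tcp_rot: [-1.16, -0.155, -1.379]
ft_force: [0.6, 0.2, -0.4]
opening: 0.577
```

Run:
```python
from h import *
from cell import env,optics
s=env.state(); knobpose(s); goknob(s,15,1.2); goknob(s,-16,1.2)
m=optics.camera_model('wrist');im=optics.read_camera('wrist'); cv2.imwrite('pics/i1.png',im[:,:,::-1]); np.savez('i1.npz',**m)
print(proj(m,vib2w(KT)))
im=optics.read_camera('side'); crop(im,190,130,150,110,5,'pics/i2.png')
```

```text
t 10.47 rel knob: up-panel -0.32 lat -0.0 depth -39.91 rotv [ 0.003  1.195 -0.   ] F [0.4 0.6 0.3] Mtool [-0.133 -0.039  0.32 ] op 54.9 j [-0.42  0.38  2.24  0.88  0.15 -1.5 ]
slide [0.0001 0.0249 0.0002] dr [-0.0023  0.0055 -0.0011]
slide [0.0002 0.0559 0.0002] dr [-0.0023  0.0055 -0.0011]
[[253.12087717 215.24941584]]
```

View pics/i1.png

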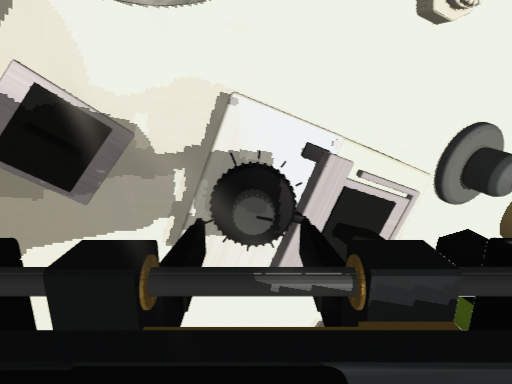

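View pics/i2.png

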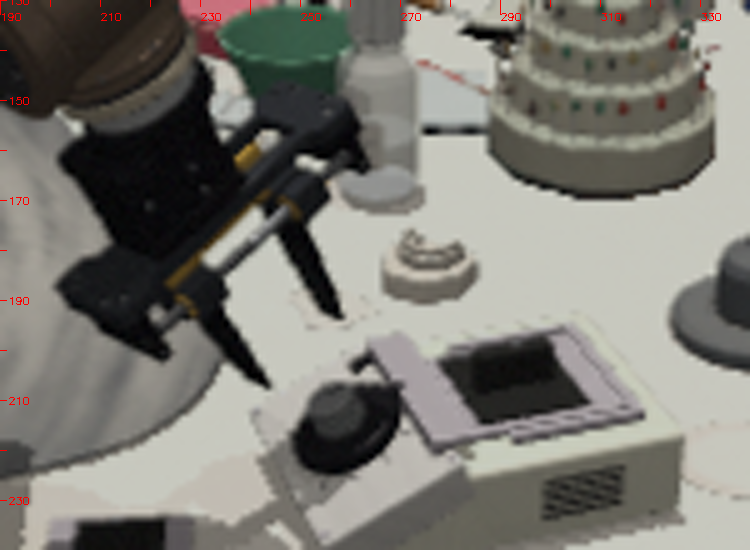

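The wrist picture shows the knob at (253,214) between the fingers, and the model predicts (253,215). Descending.

>>> {"fn": "drive_tool", "kwargs": {
  "steps": [
    {"slide":[0,0.008,0],"dr":[-0.002,0.003,-0.001],"fingers":0.055},
    {"slide":[0,0.016,0],"dr":[-0.002,0.005,-0.001],"fingers":0.055},
    {"slide":[0,0.024,0],"dr":[-0.002,0.005,-0.001],"fingers":0.055},
    {"slide":[0,0.031,0],"dr":[-0.002,0.005,-0.001],"fingers":0.055},
    {"slide":[0,0.036,0],"dr":[-0.002,0.005,-0.001],"fingers":0.055}
  ]
}}

```text
t: 10.98
eef_pos: [508.2, -118.1, 84.5]
tcp_rot: [-1.158, -0.156, -1.385]
ft_force: [0.0, 0.2, -0.3]
opening: 0.579
```

Run:
```python
from h import *
from cell import env,optics
s=env.state(); knobpose(s); goknob(s,-15,1.2)
```

```text
t 10.98 rel knob: up-panel 0.05 lat -0.17 depth -4.68 rotv [ 1.000e-03  1.199e+00 -4.000e-03] F [-0.1  0.2  0.2] Mtool [-0.026 -0.037  0.2  ] op 55.1 j [-0.41  0.47  2.23  1.44  0.11 -2.05]
slide [-0.0002  0.0197 -0.    ] dr [-0.0028  0.001   0.0025]
```

>>> {"fn": "drive_tool", "kwargs": {
  "steps": [
    {"slide":[0,0.005,0],"dr":[-0.002,0.001,0.002],"fingers":0.055},
    {"slide":[0,0.01,0],"dr":[-0.002,0.001,0.002],"fingers":0.055},
    {"slide":[0,0.015,0],"dr":[-0.002,0.001,0.002],"fingers":0.05},
    {"slide":[0,0.018,0],"dr":[-0.002,0.001,0.002],"fingers":0.045},
    {"slide":[0,0.0195,0],"dr":[-0.002,0.001,0.002],"fingers":0.042}
  ]
}}

```text
t: 11.4
eef_pos: [516.4, -119.4, 67.0]
tcp_rot: [-1.16, -0.154, -1.385]
ft_force: [0.2, -0.4, 0.5]
opening: 0.464
```

Run:
```python
from h import *
from cell import env,optics
s=env.state(); knobpose(s); goknob(s,-15,1.2)
im=optics.read_camera('side'); crop(im,190,130,150,110,5,'pics/j2.png')
im=optics.read_camera('wrist'); cv2.imwrite('pics/j1.png',im[:,:,::-1])
```

```text
t 11.4 rel knob: up-panel 0.26 lat -0.2 depth 14.71 rotv [ 1.0e-03  1.2e+00 -1.0e-03] F [ 0.5 -0.3 -0.4] Mtool [-0.103 -0.076  0.304] op 44.1 j [-0.41  0.51  2.22  1.76  0.11 -2.37]
slide [-0.0003  0.0003 -0.0002] dr [-0.0015 -0.      0.0006]
```

View pics/j2.png

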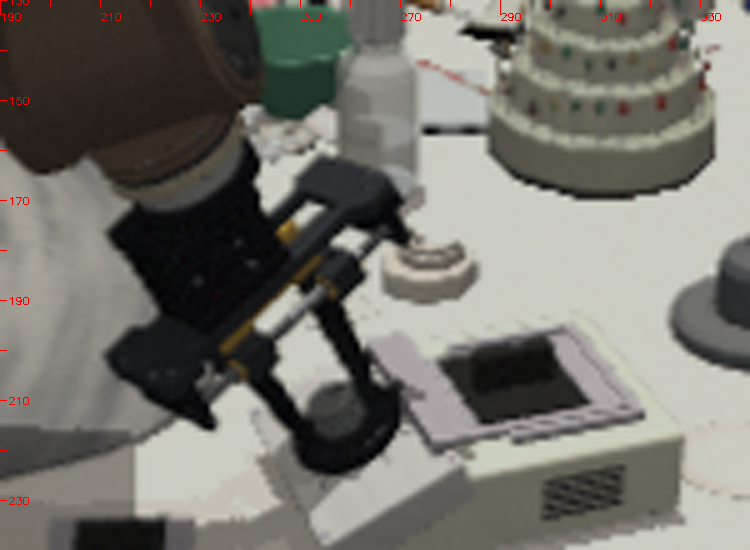

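View pics/j1.png

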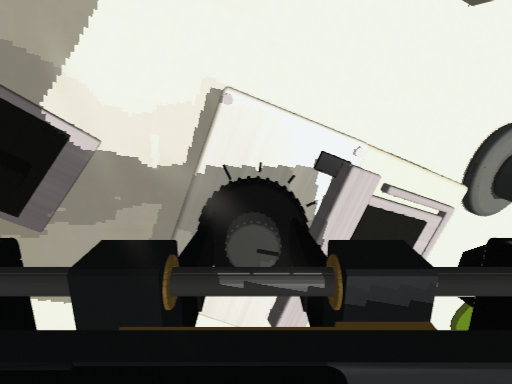

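The fingers straddle the knob. Closing.

>>> {"fn": "drive_tool", "kwargs": {
  "steps": [
    {"slide":[0,0,0],"dr":[0,0,0],"fingers":0.0},
    {"slide":[0,0,0],"dr":[0,0,0],"fingers":0.0},
    {"slide":[0,0,0],"dr":[0,0,0],"fingers":0.0},
    {"slide":[0,0,0],"dr":[0,0,0],"fingers":0.0}
  ]
}}

```text
t: 11.83
eef_pos: [516.4, -119.2, 67.3]
tcp_rot: [-1.159, -0.154, -1.385]
ft_force: [4.5, 2.9, 5.0]
opening: 0.307
```

Run:
```python
from h import *
from cell import env,optics
s=env.state(); knobpose(s); goknob(s,-15,1.2)
```

```text
t 11.83 rel knob: up-panel 0.34 lat -0.02 depth 14.4 rotv [ 0.002  1.2   -0.002] F [ 5.7 -2.8  3.5] Mtool [ 0.576 -0.043 -0.763] op 29.2 j [-0.41  0.51  2.22  1.76  0.11 -2.37]
slide [-0.0001  0.0006 -0.0003] dr [-0.0021  0.0002  0.0005]
```

>>> {"fn": "drive_tool", "kwargs": {
  "steps": [
    {"slide":[0,0,0],"dr":[0,0.08,0],"fingers":0.0},
    {"slide":[0,0,0],"dr":[0,0.16,0],"fingers":0.0},
    {"slide":[0,0,0],"dr":[0,0.24,0],"fingers":0.0},
    {"slide":[0,0,0],"dr":[0,0.32,0],"fingers":0.0},
    {"slide":[0,0,0],"dr":[0,0.4,0],"fingers":0.0}
  ]
}}

```text
t: 12.25
eef_pos: [516.8, -119.2, 67.5]
tcp_rot: [-1.132, 0.014, -1.753]
ft_force: [7.5, 2.6, 4.9]
opening: 0.306
```

Run:
```python
from h import *
from cell import env,optics
s=env.state(); knobpose(s)
im=optics.read_camera('side'); crop(im,190,130,150,110,5,'pics/k2.png')
im=optics.read_camera('wrist'); crop(im,170,150,190,110,4,'pics/k1.png')
```

```text
t 12.25 rel knob: up-panel 0.77 lat 0.07 depth 14.41 rotv [ 0.003  1.604 -0.002] F [ 8.4 -1.4  3.7] Mtool [ 0.667 -0.099 -1.081] op 29.1 j [-0.41  0.51  2.22  1.76  0.11 -1.96]
```

View pics/k2.png

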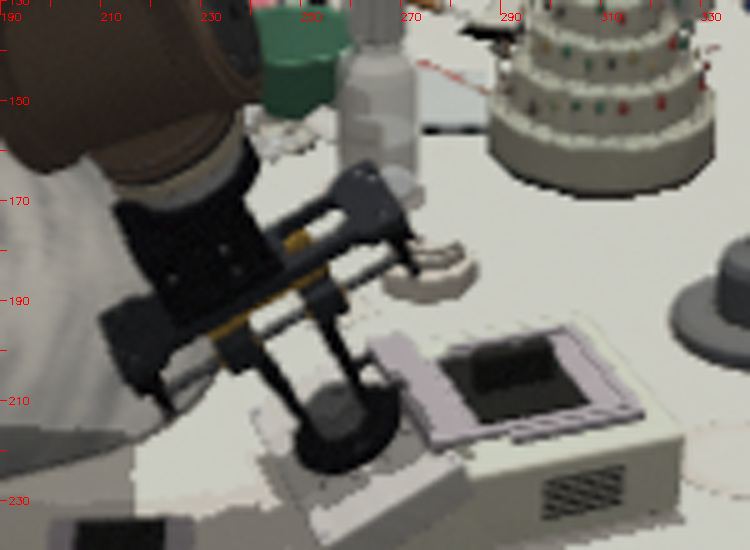

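View pics/k1.png

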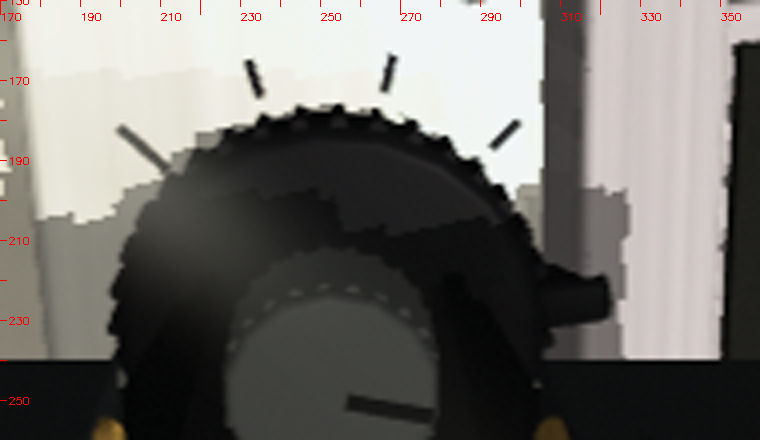

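The pointer turns with the gripper (its image angle is unchanged), and the ring tab still sits about 41° from its mark (38° before). I'll continue.

>>> {"fn": "drive_tool", "kwargs": {
  "steps": [
    {"slide":[0,0,0],"dr":[0,0.11,0],"fingers":0.0},
    {"slide":[0,0,0],"dr":[0,0.22,0],"fingers":0.0},
    {"slide":[0,0,0],"dr":[0,0.33,0],"fingers":0.0},
    {"slide":[0,0,0],"dr":[0,0.44,0],"fingers":0.0},
    {"slide":[0,0,0],"dr":[0,0.55,0],"fingers":0.0}
  ]
}}

```text
t: 12.77
eef_pos: [517.3, -119.4, 67.7]
tcp_rot: [-1.197, 0.237, -2.263]
ft_force: [9.2, 1.7, 4.8]
opening: 0.303
```

>>> {"fn": "drive_tool", "kwargs": {
  "steps": [
    {"slide":[0,0,0],"dr":[0,0.11,0],"fingers":0.0},
    {"slide":[0,0,0],"dr":[0,0.22,0],"fingers":0.0},
    {"slide":[0,0,0],"dr":[0,0.33,0],"fingers":0.0},
    {"slide":[0,0,0],"dr":[0,0.44,0],"fingers":0.0},
    {"slide":[0,0,0],"dr":[0,0.55,0],"fingers":0.0}
  ]
}}

```text
t: 13.18
eef_pos: [517.6, -119.9, 67.9]
tcp_rot: [-1.374, 0.396, -2.819]
ft_force: [10.6, -1.3, 5.6]
opening: 0.309
```

Run:
```python
from h import *
from cell import env,optics
s=env.state(); knobpose(s); goknob(s,-14.5,s['t']*0+2.7)
im=optics.read_camera('wrist'); crop(im,170,150,190,110,4,'pics/l1.png')
```

```text
t 13.18 rel knob: up-panel 1.74 lat -0.52 depth 14.39 rotv [ 6.000e-03  2.705e+00 -2.000e-03] F [12.1 -0.6  0.3] Mtool [ 0.02  -0.088 -1.675] op 29.4 j [-0.41  0.51  2.22  1.76  0.11 -0.86]
slide [ 0.0014  0.0001 -0.0012] dr [-0.0023 -0.0053 -0.0037]
```

View pics/l1.png

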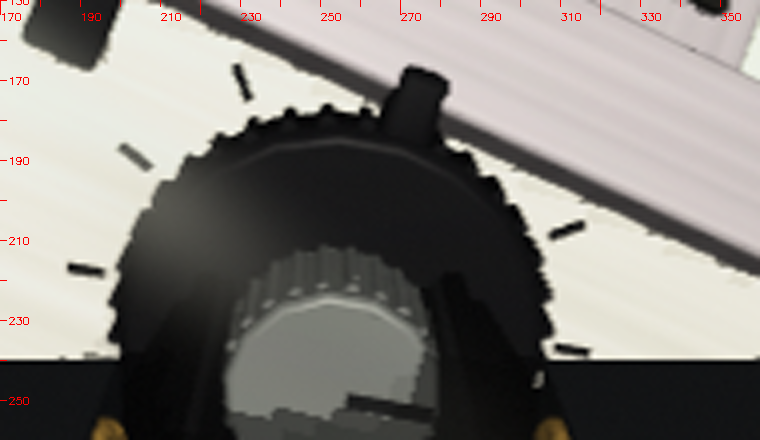

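The ring tab still sits about 4–5° toward +y from the midline, so it hasn't moved. A lateral force of about 12 N has built up, so I shift 2 mm to relieve it and continue.

>>> {"fn": "drive_tool", "kwargs": {
  "steps": [
    {"slide":[-0.0018,0,0.0008],"dr":[0,0.05,0],"fingers":0.0},
    {"slide":[-0.0018,0,0.0008],"dr":[0,0.15,0],"fingers":0.0},
    {"slide":[-0.0018,0,0.0008],"dr":[0,0.26,0],"fingers":0.0},
    {"slide":[-0.0018,0,0.0008],"dr":[0,0.37,0],"fingers":0.0},
    {"slide":[-0.0018,0,0.0008],"dr":[0,0.48,0],"fingers":0.0}
  ]
}}

```text
t: 13.65
eef_pos: [517.8, -120.4, 68.0]
tcp_rot: [-1.589, 0.437, 2.94]
ft_force: [3.9, -4.4, 3.3]
opening: 0.302
```

Run:
```python
from h import *
from cell import env,optics
s=env.state(); knobpose(s)
```

```text
t 13.65 rel knob: up-panel 2.04 lat -0.96 depth 14.42 rotv [-2.000e-03 -3.097e+00  3.000e-03] F [ 5.5 -1.1 -3.7] Mtool [-0.604 -0.172 -0.459] op 28.7 j [-0.41  0.51  2.22  1.72  0.11 -0.33]
```

>>> {"fn": "drive_tool", "kwargs": {
  "steps": [
    {"slide":[0,0,0],"dr":[0,0.08,0],"fingers":0.0},
    {"slide":[0,0,0],"dr":[0,0.16,0],"fingers":0.0},
    {"slide":[0,0,0],"dr":[0,0.24,0],"fingers":0.0},
    {"slide":[0,0,0],"dr":[0,0.32,0],"fingers":0.0},
    {"slide":[0,0,0],"dr":[0,0.4,0],"fingers":0.0}
  ]
}}

```text
t: 14.07
eef_pos: [517.6, -120.8, 67.9]
tcp_rot: [-1.766, 0.394, 2.506]
ft_force: [1.6, -5.5, 4.0]
opening: 0.307
```

Run:
```python
from h import *
from cell import env,optics
s=env.state(); knobpose(s)
im=optics.read_camera('wrist'); crop(im,170,150,190,110,4,'pics/m1.png')
```

```text
t 14.07 rel knob: up-panel 1.95 lat -1.4 depth 14.42 rotv [-2.000e-03 -2.698e+00  4.000e-03] F [ 3.9 -2.6 -5.2] Mtool [-1.041 -0.071 -0.331] op 29.1 j [-0.41  0.51  2.22  1.72  0.1   0.07]
```

View pics/m1.png

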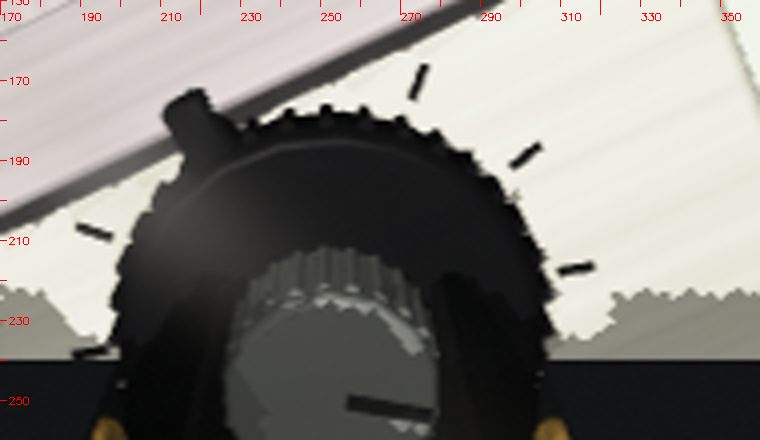

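>>> {"fn": "drive_tool", "kwargs": {
  "steps": [
    {"slide":[0,0,0],"dr":[0,0.05,0],"fingers":0.0},
    {"slide":[0,0,0],"dr":[0,0.1,0],"fingers":0.0},
    {"slide":[0,0,0],"dr":[0,0.15,0],"fingers":0.0},
    {"slide":[0,0,0],"dr":[0,0.15,0],"fingers":0.0}
  ]
}}

```text
t: 14.45
eef_pos: [517.5, -120.9, 67.9]
tcp_rot: [-1.823, 0.36, 2.349]
ft_force: [0.5, -6.5, 4.0]
opening: 0.306
```

Run:
```python
from h import *
from cell import env,optics
s=env.state(); knobpose(s);print(s['tau'].round(2))
```

```text
t 14.45 rel knob: up-panel 1.88 lat -1.54 depth 14.4 rotv [-2.000e-03 -2.549e+00  4.000e-03] F [ 3.  -3.  -6.3] Mtool [-1.03e+00 -1.00e-03 -3.06e-01] op 29.1 j [-0.41  0.51  2.22  1.72  0.1   0.22]
[  3.26 -45.11  -7.34  -0.06   1.55   0.84]
```

>>> {"fn": "drive_tool", "kwargs": {
  "steps": [
    {"slide":[0,0,0],"dr":[0,0.03,0],"fingers":0.0},
    {"slide":[0,0,0],"dr":[0,0.06,0],"fingers":0.0},
    {"slide":[0,0,0],"dr":[0,0.06,0],"fingers":0.0}
  ]
}}

```text
t: 14.7
eef_pos: [517.3, -120.7, 67.8]
tcp_rot: [-1.843, 0.345, 2.29]
ft_force: [-0.5, -6.4, 4.2]
opening: 0.307
```

Run:
```python
from h import *
from cell import env,optics
s=env.state(); knobpose(s);print(s['tau'].round(2))
```

```text
t 14.7 rel knob: up-panel 1.59 lat -1.41 depth 14.37 rotv [-2.000e-03 -2.492e+00  4.000e-03] F [ 2.2 -3.6 -6.4] Mtool [-1.048 -0.571 -0.107] op 29.2 j [-0.41  0.51  2.22  1.71  0.1   0.27]
[  2.63 -44.95  -8.17   0.58   1.67   1.09]
```

The turn moment jumped from about 0.06 to 0.57 N m at 2.59 rad turned, against 2.57 expected, so the stop is reached. Picture, then open.

Run:
```python
from h import *
from cell import env,optics
im=optics.read_camera('wrist'); crop(im,170,150,190,110,4,'pics/n1.png')
```

```text
(no output)
```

View pics/n1.png

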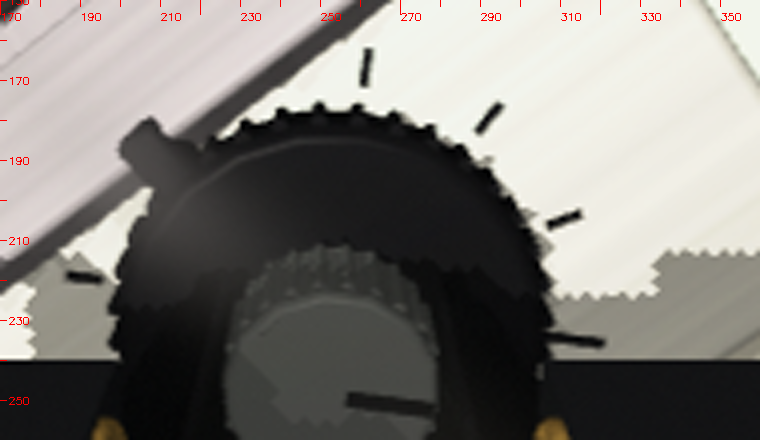

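The pointer is in line with the long end mark at the right. Opening and backing off along the axis.

>>> {"fn": "drive_tool", "kwargs": {
  "steps": [
    {"slide":[0,0,0],"dr":[0,0,0],"fingers":0.05},
    {"slide":[0,0,0],"dr":[0,0,0],"fingers":0.05},
    {"slide":[0,0,0],"dr":[0,0,0],"fingers":0.05},
    {"slide":[0,0,0],"dr":[0,0,0],"fingers":0.05},
    {"slide":[0,0,0],"dr":[0,0,0],"fingers":0.05}
  ]
}}

```text
t: 15.17
eef_pos: [516.5, -119.5, 66.9]
tcp_rot: [-1.843, 0.342, 2.292]
ft_force: [0.6, -0.6, -0.2]
opening: 0.519
```

Run:
```python
from h import *
from cell import env,optics
s=env.state(); knobpose(s)
```

```text
t 15.17 rel knob: up-panel 0.3 lat -0.32 depth 14.8 rotv [ 2.000e-03 -2.493e+00  2.000e-03] F [ 0.5  0.5 -0.5] Mtool [-0.014 -0.     0.45 ] op 49.4 j [-0.41  0.51  2.22  1.72  0.11  0.27]
```

>>> {"fn": "drive_tool", "kwargs": {
  "steps": [
    {"slide":[0,-0.008,0],"dr":[0,0,0],"fingers":0.05},
    {"slide":[0,-0.016,0],"dr":[0,0,0],"fingers":0.05},
    {"slide":[0,-0.024,0],"dr":[0,0,0],"fingers":0.05},
    {"slide":[0,-0.032,0],"dr":[0,0,0],"fingers":0.05},
    {"slide":[0,-0.04,0],"dr":[0,0,0],"fingers":0.05}
  ]
}}

```text
t: 15.58
eef_pos: [499.6, -117.0, 103.5]
tcp_rot: [-1.843, 0.342, 2.292]
ft_force: [0.4, 0.2, -0.1]
opening: 0.526
```

>>> {"fn": "drive_tool", "kwargs": {
  "steps": [
    {"slide":[0,-0.01,0],"dr":[0,0,0],"fingers":0.05},
    {"slide":[0,-0.025,0],"dr":[0,0,0],"fingers":0.05},
    {"slide":[0,-0.045,0],"dr":[0,0,0],"fingers":0.05},
    {"slide":[0,-0.065,0],"dr":[0,0,0],"fingers":0.05},
    {"slide":[0,-0.085,0],"dr":[0,0,0],"fingers":0.05}
  ]
}}

```text
t: 16.0
eef_pos: [463.8, -111.4, 180.9]
tcp_rot: [-1.842, 0.342, 2.292]
ft_force: [-0.0, -0.2, 1.4]
opening: 0.531
```

Run:
```python
from h import *
from cell import env,optics
s=env.state(); knobpose(s)
im=optics.read_camera('wrist'); cv2.imwrite('pics/o1.png',im[:,:,::-1])
im=optics.read_camera('side'); crop(im,230,150,110,100,7,'pics/o2.png')
im=optics.read_camera('top'); crop(im,180,115,130,95,6,'pics/o3.png'); cv2.imwrite('pics/o4.png',im[:,:,::-1])
```

```text
t 16.0 rel knob: up-panel 0.08 lat -0.32 depth -111.01 rotv [ 0.003 -2.493  0.004] F [ 0.6 -1.3 -0.2] Mtool [ 0.075 -0.025  0.349] op 50.5 j [-0.44  0.22  2.23  0.4   0.31  1.57]
```

View pics/o1.png

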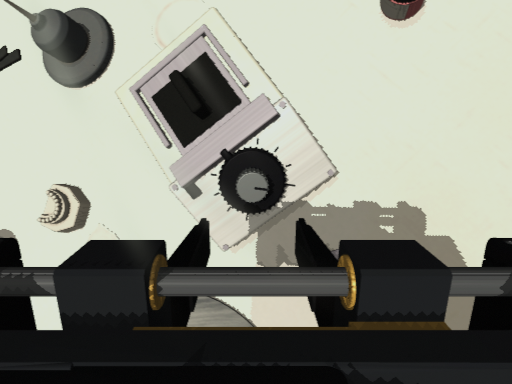

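View pics/o2.png

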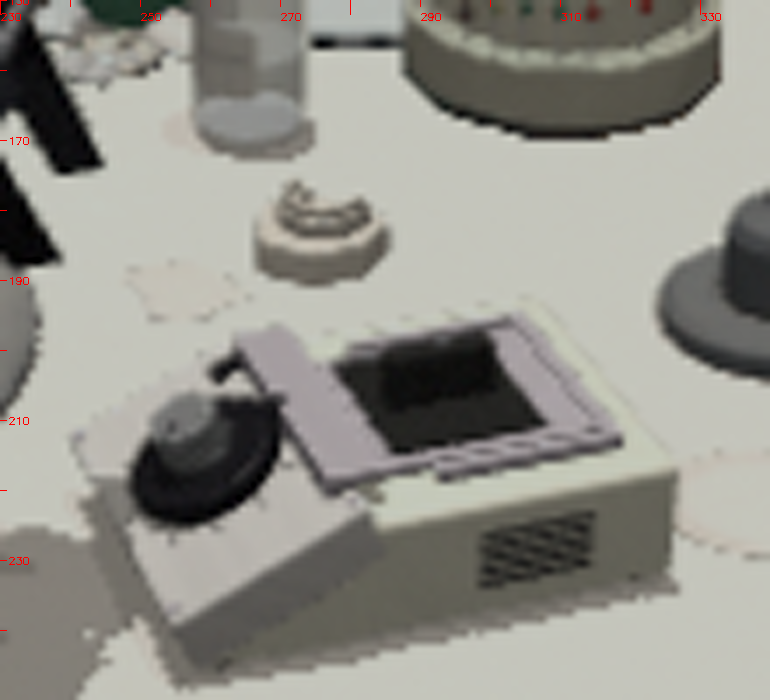

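View pics/o3.png

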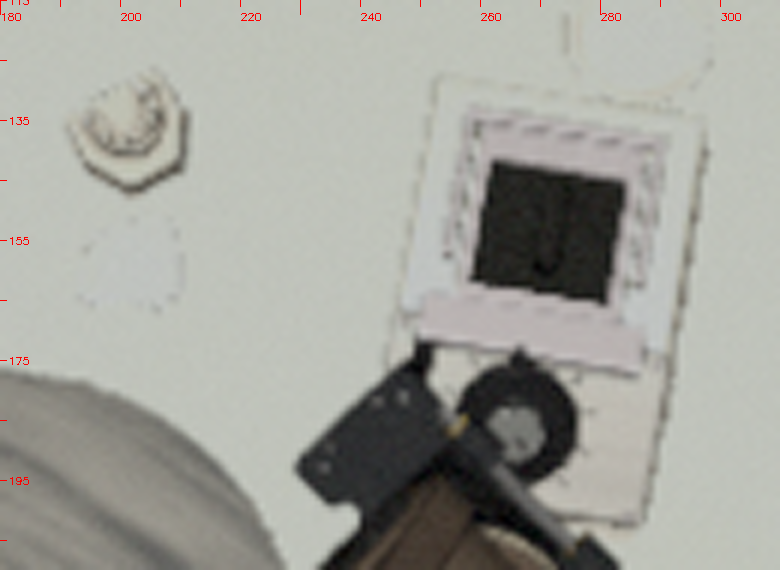

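Run:
```python
from h import *
im=cv2.imread('pics/o1.png')[:,:,::-1]
crop(im,105,0,240,250,3,'pics/o5.png')
```

```text
(no output)
```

View pics/o5.png

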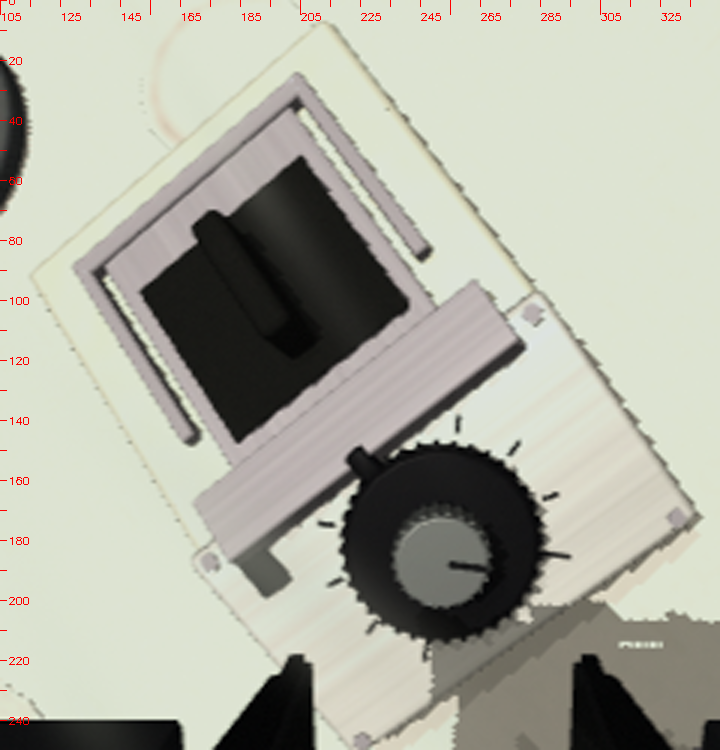

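Run:
```python
from h import *
from cell import optics,env
from scipy.optimize import minimize_scalar
mh=dict(np.load('h1.npz')); mo=optics.camera_model('wrist')
ex=np.array([np.cos(TH),0,np.sin(TH)]); ey=np.array([0,1,0])
def err(a,m,uv,r=43,d=-20): return np.linalg.norm(proj(m,vib2w(KT+d*AX+r*(np.cos(a)*ex+np.sin(a)*ey)))[0]-uv)
for m,uv in((mh,(256.4,163)),(mo,(222.7,151.5))):
    r=minimize_scalar(lambda a:err(a,m,np.array(uv)),bounds=(-1,1),method='bounded'); print('tab',np.degrees(r.x),r.fun)
for m,uv in((mh,(255.7,127.5)),(mo,(268,189.7))):
    rs=[(err(a,m,np.array(uv),14,0),a) for a in np.arange(-3.14,3.14,.02)]; print('pointer',np.degrees(min(rs)[1]),min(rs)[0])
print(env.state()['t'])
```

```text
tab 4.846299025513703 0.7305236945353102
tab 4.884059670555106 0.3895309936796976
pointer 11.459155902616628 0.24989101420082394
pointer -131.78029288008932 0.6070496485425746
16.15
```

```bash
python3 -c "
from cell import env
print(env.job_done())"
```

```text
the job is handed in; nothing more can be done
None
```

The plate is seated in its recess and the inner knob is at its clockwise stop. I handed the job in at about 16 s of the 67 s allowed, with the gripper clear of everything; no verdict was reported.

- **Plate:** I took the larger of the two plate-like items, the one on the mat. I hooked its near edge under the lip, lowered it flat and let go. The last wrist, side and top pictures show it flat between the rails, under the lip and in front of the rear stop.
- **Knob:** One grasp was enough; the tool turned it about 2.59 rad. The turning moment then rose from about 0.06 to 0.57 N m, which marks the stop. The pointer lies along the long end mark. In the last picture I read about 143° of pointer travel, against about 146° from the tool turn less about 3° of slip at the stop. I put that gap down to reading pixels.
- **Ring:** Its tab measured 4.8° before and 4.9° after, so it did not move.
- **Cast, jar and spatula:** I touched none of them. The cast is unchanged in the side and top pictures; I did not measure the jar or spatula at the end.
- **Side force on the knob:** About 12 N built up during the turn because the grip was slightly off centre. I shifted the grip 2 mm to relieve it.

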